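# Run the welding torch along a cover seam with chill bars on, then clear down

### The arm

A 6-joint arm with a two-finger parallel gripper is mounted at the origin on the work surface. World frame = base frame: x ahead of the robot, y to its left, z up, the work surface at z = 0. Lengths are in mm, angles in degrees, forces in N, time in s.
With the tool pointing down it reaches from about 300 to 875 mm from the base axis. Payload 4.2 kg.
Tool frame: the origin (TCP) lies on the centre line of the jaws, within the pads' length; the fingertips stand 17 mm ahead of it and the grasp point (between the pads) lies 2 mm behind it (bot.tip_reach is the distance from the TCP to the fingertips, in mm); z points along the fingers, y is the line along which they close (so a half turn about z gives the same grasp; the last joint's range is limited). The gripper opens to 85 mm and grips with 20 to 120 N. Pads are 22 mm wide; open, the fingers measure 114 mm over their backs; the gripper's body (76 mm by 85 mm) begins 54 mm behind the grasp point. The pads swing forward as they close: fully open they stand 13 mm farther back than shut.
Start: joints at [-72.651, 18.312, 89.639, -0, 72.044, -1.146], TCP at [182.406, -545.314, 248.338] pointing down, gripper open.
Joint ranges: [-177.97, 177.97], [-48.28, 115.42], [12.27, 149.76], [-77.06, 257.06], [2.81, 150.46], [-146.56, 146.56]. Speed limits (degrees/s): [147.25, 147.25, 180, 180, 180, 180].

### API

Orientations are given as a 3x3 rotation matrix whose columns are the frame's x, y, z axes.
In Python, from plant import bot gives the robot as it stands.
- The arm moves only by the tool arm_command, never from a script. Its arguments are lists of equal length, an entry for each row: "translation": the shift along the tool's x, y, z scaled (see below), a list of three; "turn": the turn, a rotation vector about the tool's x, y, z scaled (see below), a list of three. A call has 1 to 8 rows; each row shifts and turns the commanded pose from where the row before left it, along the tool's axes as they then stand; what a row does not reach is not made up. The controller multiplies each number of a shift by 0.05 m and each number of a turn by 5 degrees. A row lasts 1/8 s, in which the tool goes at most 62.5 mm and 10.7 degrees, less where a joint would pass 70% of its speed; a pose out of reach is approached as far as the arm can. A call with a number of a shift or a turn outside -1 to 1 is refused whole. A call with a gripper value outside its range is refused whole. "claw" is the closure, from -1 (fully open) to 1 (shut), set as the call begins (left out, the last holds). The fingers move at their own pace and stop on an object; "force" is the grip in N (left out, the last holds). Time passes only in rows, so rows that do not move let the fingers close. It gives the time, the measured TCP pose, the force, the opening and the grip force at its end, in the units of the state.
- bot.state(): the state, without advancing time (a new reading comes with each control period).
- bot.read_camera(name): name is "scene" or "top"; returns (picture, depth): 480x640x3 uint8, red, green, blue; 480x640 float32, mm along the optical axis (not along the pixel's ray), 0 where there is no reading.
- bot.camera_params(name): a dict with "fx", "fy", "cx", "cy" (pixels), "dist" ([k1, k2, p1, p2, k3] as OpenCV has them; the pictures are not rectified), "eye" and "rotation" of the camera in the world. Camera axes: x right, y up, looking along -z (the intrinsics and any distortion apply to the point x, -y, -z); pixel columns grow to the right and rows downward; lengths in mm; the calibration is good to about 2 mm. A picture is of the moment at which its call begins. camera_params takes no time and is no camera call.
- bot.job_done(): hands the job in; it is judged then, once.
The state is a dict: "t": time; "joint_pos": joint angles; "dq": joint speeds; "joint_efforts": joint torques, N m; "position": TCP position; "ee_rot": TCP orientation; "contact_force": force on the tool from outside, world axes, zero at the start; "wrist_torque": the same for the moment, N m; "opening": finger opening in mm; "grip_force": force on a finger pad.
Only numpy, scipy, OpenCV 4.12 (cv2) and the standard library are available. Lean on these libraries where they do the work, as an engineer would, in place of code of your own. Each camera call takes 0.05 s, during which the arm holds its last target. There are 200 camera calls.

### The job

Lay all the copper chill bars lengthwise on the raised yellow ledge of the clamped cover, then take the torch from its cradle and guide its tip slowly (1 to 3 cm a second), just above or lightly on the black seam, along its whole length from the green dot to the red dot. Lay the torch back in its cradle, level and with the nozzle at the same end as before, then lay all the bars flat on the white cooling plate. Do not disturb the other things on the bench.

Things in the scene. Friction and masses are not known exactly. Their poses are not given: they have to be found in the camera images.
- work: clamped cover, fixed: light metal deck, top 40 mm above the bench, spans x -55..140, y -150..150 mm; blue base 10 mm high reaches y -170..170; dark end clamps 52 mm high. Origin on the bench, y along its length, x away from the robot at yaw 0. Yellow ledge towards the back (ledge). The black seam line, flat on the deck, runs straight between seam0..seam6 in turn.
- ledge (a point): centre of the flat top of the yellow ledge, at x +75 mm of the cover, 66 mm above the bench and 26 mm above the deck, axes as work; the ledge is 34 mm wide (x) and 280 mm long (y), solid down to the deck
- seam0 (a point): start of the seam, green dot, on the deck top
- seam1 (a point): point 1 on the seam, on the deck top
- seam2 (a point): point 2 on the seam (bend), on the deck top
- seam3 (a point): point 3 on the seam, on the deck top
- seam4 (a point): point 4 on the seam (bend), on the deck top
- seam5 (a point): point 5 on the seam, on the deck top
- seam6 (a point): end of the seam, red dot, on the deck top
- cradle: torch cradle, fixed: dark base 150 x 90 x 8 mm and two grey notched posts 10 mm thick at x -45 and +45 mm (80 mm clear between them); the torch handle rests in the notches at 70 mm height. Notch 34 mm wide at the bottom, flaring to about 46 mm, cheeks up to 88 mm height. Origin on the bench in the middle, x along the torch, nozzle end +x.
- torch: loose cordless torch, 140 g: orange handle 120 x 24 x 28 mm (x, y, z) lying level in the cradle, and a bent neck at its +x end, nozzle pointing straight down (-z) to the brass tip. Origin at the centre of the handle's underside; x towards the nozzle, z up. Grip it across its 24 mm width at the middle, from above; it hangs level.
- torch_tip (a point): tip of the torch, at x +85, y 0, z -40 mm in the torch's frame (40 mm below the handle's underside)
- plate: white cooling plate, fixed, 220 x 110 x 12 mm (x, y, z), flat with no rim, holds all the bars side by side. Origin on the bench under its centre. Plate and cradle may swap sides.
- bar0: loose copper chill bar with two dark bands, 66 x 28 x 28 mm, 0.45 kg, may be absent; origin at its centre, x along its length
- bar1: loose copper chill bar with two dark bands, 66 x 28 x 28 mm, 0.45 kg, may be absent; origin at its centre, x along its length
- bar2: loose copper chill bar with two dark bands, 66 x 28 x 28 mm, 0.45 kg, may be absent; origin at its centre, x along its length
- bottle: bystander: blue bottle 130 mm tall, 52 mm across, origin under it
- spool: bystander: grey spool 53 mm tall, 68 mm across, origin under it
- mug: bystander: white mug 90 mm tall, 76 mm across, origin under it
- jar: bystander: jar 75 mm tall, 66 mm across, origin under it
- driver: bystander: screwdriver lying on the right, origin under its middle
- brush: bystander: brush lying at the far side, origin under its middle
- carton: bystander: carton 90 x 120 x 60 mm, origin under it
Things that resemble listed ones, but are neither listed nor needed, are in the scene too. Leave any blue look-alike of the bar2 alone.

How it is judged (in metres and radians):
On the way, in this order (a step that is already met when the one before it is completed fails the run):
1. every chill bar present lies lengthwise on the raised ledge, let go (x of bar0 in the frame of ledge between -0.012 and 0.012 m and y of bar0 in the frame of ledge between -0.118 and 0.118 m and z of bar0 in the frame of ledge between 0.009 and 0.019 m and angle between the x axis of each of bar0, bar1, bar2 and the y axis of work, either way round below 0.25 rad and linear speed of each of bar0, bar1, bar2 below 0.03 m/s and contact force between the fingers and bar0 below 0.2 N and x of bar1 in the frame of ledge between -0.012 and 0.012 m and y of bar1 in the frame of ledge between -0.118 and 0.118 m and z of bar1 in the frame of ledge between 0.009 and 0.019 m and contact force between the fingers and bar1 below 0.2 N and x of bar2 in the frame of ledge between -0.012 and 0.012 m and y of bar2 in the frame of ledge between -0.118 and 0.118 m and z of bar2 in the frame of ledge between 0.009 and 0.019 m and contact force between the fingers and bar2 below 0.2 N), for 0.3 s.
2. the torch tip passes seam point 0 slowly, within 7 mm, with all the bars on the ledge (distance between torch_tip and seam0 below 0.007 m and linear speed of torch below 0.04 m/s and x of bar0 in the frame of ledge between -0.012 and 0.012 m and y of bar0 in the frame of ledge between -0.118 and 0.118 m and z of bar0 in the frame of ledge between 0.009 and 0.019 m and angle between the x axis of each of bar0, bar1, bar2 and the y axis of work, either way round below 0.25 rad and linear speed of each of bar0, bar1, bar2 below 0.03 m/s and x of bar1 in the frame of ledge between -0.012 and 0.012 m and y of bar1 in the frame of ledge between -0.118 and 0.118 m and z of bar1 in the frame of ledge between 0.009 and 0.019 m and x of bar2 in the frame of ledge between -0.012 and 0.012 m and y of bar2 in the frame of ledge between -0.118 and 0.118 m and z of bar2 in the frame of ledge between 0.009 and 0.019 m), for 0.2 s.
3. the torch tip passes seam point 1 slowly, within 7 mm (distance between torch_tip and seam1 below 0.007 m and linear speed of torch below 0.04 m/s), for 0.2 s.
4. the torch tip passes seam point 2 slowly, within 7 mm (distance between torch_tip and seam2 below 0.007 m and linear speed of torch below 0.04 m/s), for 0.2 s.
5. the torch tip passes seam point 3 slowly, within 7 mm (distance between torch_tip and seam3 below 0.007 m and linear speed of torch below 0.04 m/s), for 0.2 s.
6. the torch tip passes seam point 4 slowly, within 7 mm (distance between torch_tip and seam4 below 0.007 m and linear speed of torch below 0.04 m/s), for 0.2 s.
7. the torch tip passes seam point 5 slowly, within 7 mm (distance between torch_tip and seam5 below 0.007 m and linear speed of torch below 0.04 m/s), for 0.2 s.
8. the torch tip passes seam point 6 slowly, within 7 mm (distance between torch_tip and seam6 below 0.007 m and linear speed of torch below 0.04 m/s), for 0.2 s.
At the end, for the whole second after the job is handed in: every bar present lies flat on the cooling plate with its centre over the plate (height within 5 mm), at rest; the torch lies level in both notches of the cradle (within 20 mm along, 10 mm across, 0.12 rad), nozzle at the cradle's +x end, at rest (x of bar0 in the frame of plate between -0.11 and 0.11 m and y of bar0 in the frame of plate between -0.055 and 0.055 m and z of bar0 in the frame of plate between 0.021 and 0.031 m and linear speed of each of bar0, bar1, bar2, torch below 0.02 m/s and x of bar1 in the frame of plate between -0.11 and 0.11 m and y of bar1 in the frame of plate between -0.055 and 0.055 m and z of bar1 in the frame of plate between 0.021 and 0.031 m and x of bar2 in the frame of plate between -0.11 and 0.11 m and y of bar2 in the frame of plate between -0.055 and 0.055 m and z of bar2 in the frame of plate between 0.021 and 0.031 m and x of torch in the frame of cradle between -0.02 and 0.02 m and y of torch in the frame of cradle between -0.01 and 0.01 m and z of torch in the frame of cradle between 0.064 and 0.077 m and x of torch_tip in the frame of cradle between 0.06 and 0.11 m and angle between torch's own z axis and vertical below 0.12 rad); the robot touches nothing.
It fails at once if a bystander is shoved more than 30 mm or knocked over (distance of any of bottle, spool, mug, jar, driver, brush, carton from where it was at the start of the episode above 0.03 m).
Of bar0, bar1, bar2 only 2 to 3 are there at a start; the rules pass over those that are not, and their reading is None.
At some moment in a run one of bar0, bar1, bar2 may be knocked a few centimetres aside while the robot is not near it.
It also fails if it takes over 210 s, if anything falls off the work surface, if the arm or the gripper's body presses on something with over 40 N, if the wrist force passes 120 N, or if a joint passes its speed limit or range.

## Working session

There is one attempt and no reset: what is moved stays moved. The work goes in short steps, Python scripts to look and compute and a tool call to move; the robot and the scene stay as the last step left them, time stands still between calls to the robot, and variables do not carry over. Pictures are saved under pics/ and viewed, at most 14 in all, crops included, and the job is handed in when it is done.

Besides the shell and the picture viewer there is one more tool, called in YAML: its name, and indented under it one key for each argument. arm_command: Moves the arm, as the interface text tells. Shifts and turns lie within -1 to 1; 1 stands for 0.05 m of shift or 5 degrees of turn. Its arguments: {"type":"object","properties":{"translation":{"type":"array","items":{"type":"array","items":{"type":"number"}}},"turn":{"type":"array","items":{"type":"array","items":{"type":"number"}}},"claw":{"type":"number"},"force":{"type":"number"}},"required":["translation","turn"]}

```bash
ls; mkdir -p pics; python3 - <<'E'
from plant import bot
import cv2,numpy as np
for n in("scene","top"):
    im,d=bot.read_camera(n); np.savez(f"pics/{n}0.npz",im=im,d=d)
    cv2.imwrite(f"pics/{n}0.png",im[:,:,::-1]); print(bot.camera_params(n))
s=bot.state();print(s["t"],s["position"],s["ee_rot"],s["opening"])
E
```

```text
pics
{'fx': 484.6554666687895, 'fy': 484.6554666687895, 'cx': 311.8458880853197, 'cy': 233.61481310234956, 'dist': array([-0.10092552,  0.        ,  0.        ,  0.        ,  0.        ]), 'eye': array([1823.42092237,  129.14612277, 1000.49205623]), 'rotation': array([[-0.10265981, -0.57019469,  0.81506992],
       [ 0.99467816, -0.05164809,  0.08915064],
       [-0.00873641,  0.81988444,  0.57246239]])}
{'fx': 622.4076148140377, 'fy': 622.4076148140377, 'cx': 325.0491643860924, 'cy': 242.43844620731858, 'dist': array([0.02425622, 0.        , 0.        , 0.        , 0.        ]), 'eye': array([ 419.09311985,  -13.57452099, 1607.89425996]), 'rotation': array([[ 0.0127135 ,  0.99800338, -0.06186771],
       [-0.99986436,  0.01204057, -0.01123749],
       [-0.01047013,  0.06200218,  0.99802109]])}
0.1 [ 182.28536033 -544.92185122  247.55750417] [[ 9.48348288e-01  3.17230684e-01 -4.67125470e-04]
 [ 3.17231025e-01 -9.48347037e-01  1.54095733e-03]
 [ 4.58418919e-05 -1.60955093e-03 -9.99998704e-01]] 85.38545560765512
```

View pics/top0.png

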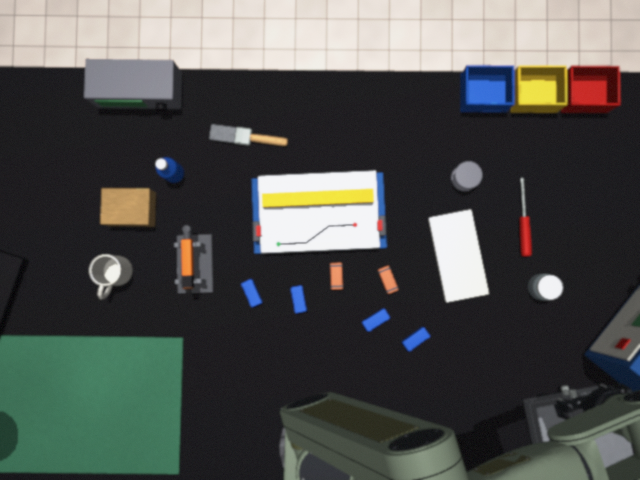

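View pics/scene0.png

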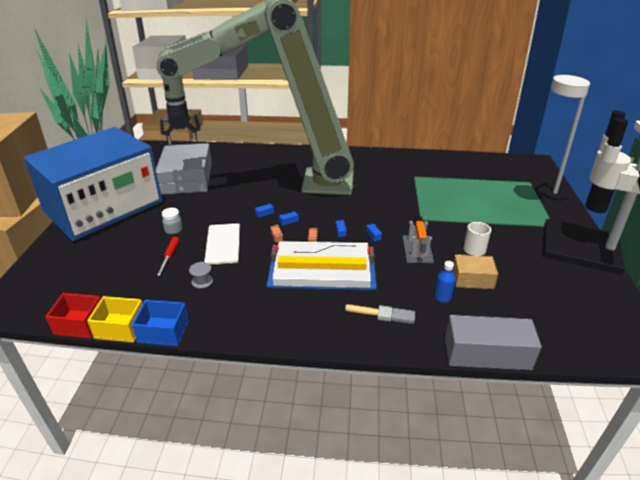

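The top picture shows two bars, at (336,276) and (388,279), and four blue look-alikes. The cover is centred near (319,212), the torch is at (186,258) with its nozzle up, and the plate is at (459,255). I'll enlarge the area around the cover, cradle and plate.

```bash
cat > h.py <<'E'
from plant import bot
import cv2,numpy as np
def cam(n):
    p=bot.camera_params(n)
    K=np.array([[p["fx"],0,p["cx"]],[0,p["fy"],p["cy"]],[0,0,1]]);return K,np.array(p["dist"]),np.array(p["eye"]),np.array(p["rotation"])
def pix2w(uv,z,n="top"):
    K,D,e,R=cam(n); q=cv2.undistortPoints(np.array(uv,float).reshape(-1,1,2),K,D).reshape(-1,2)
    d=np.c_[q[:,0],-q[:,1],-np.ones(len(q))]@R.T
    return e+d*((np.asarray(z)-e[2])/d[:,2])[:,None]
def w2pix(P,n="top"):
    K,D,e,R=cam(n); c=(np.array(P,float).reshape(-1,3)-e)@R*[1,-1,-1]
    return cv2.projectPoints(c,np.zeros(3),np.zeros(3),K,D)[0].reshape(-1,2)
def grab(n,tag):
    im,d=bot.read_camera(n); np.savez(f"pics/{tag}.npz",im=im,d=d); return im,d
def crop(im,x0,y0,x1,y1,k,f):
    c=cv2.resize(im[y0:y1,x0:x1,::-1],None,fx=k,fy=k,interpolation=cv2.INTER_CUBIC); cv2.imwrite(f"pics/{f}.png",c)
E
python3 - <<'E'
from h import *
im=np.load("pics/top0.npz")["im"]
crop(im,244,160,404,300,5,"c1")
a=cv2.resize(im[215:305,165:225],None,fx=6,fy=6,interpolation=2); b=cv2.resize(im[205:305,425:495],None,fx=5.4,fy=5.4,interpolation=2)
cv2.imwrite("pics/c2.png",np.hstack([a,b])[:,:,::-1]); 
E
```

```text
(no output)
```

View pics/c1.png

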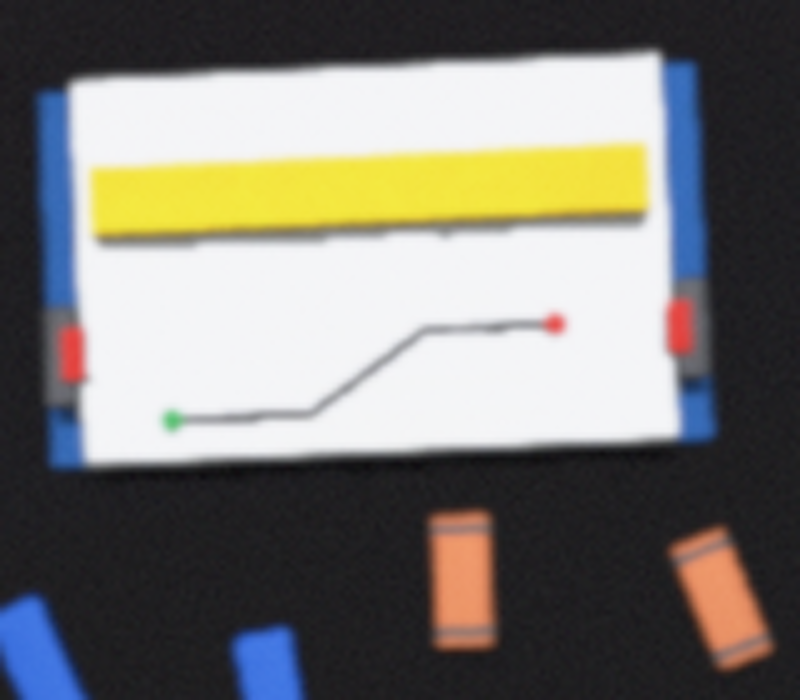

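View pics/c2.png

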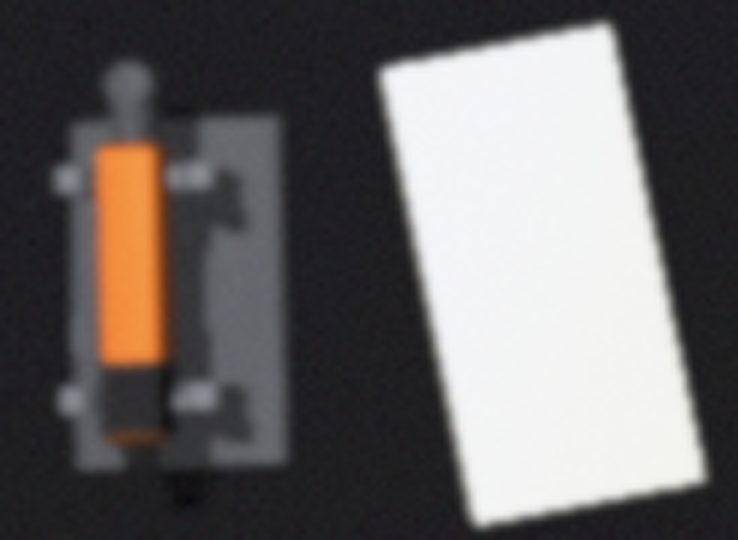

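The enlarged crop gives these pixels:
- **Cover crop:** deck corners (70,80), (662,52), (682,440), (85,467). Seam: green dot (172,420), bends (313,412) and (424,329), red dot (555,323).
- **Torch crop:** handle spans v 143..438.
- **Plate:** corners (380,68), (610,22), (706,480), (474,527).

```bash
python3 - <<'E'
from h import *
from scipy.optimize import least_squares
f=lambda c,k,x0,y0:(np.array(c,float)+.5)/k-.5+[x0,y0]
def fit(P,uv,x0):
    P=np.array(P,float)
    def T(x): c,s=np.cos(x[2]),np.sin(x[2]); return np.c_[x[0]+c*P[:,0]-s*P[:,1],x[1]+s*P[:,0]+c*P[:,1],P[:,2]]
    r=least_squares(lambda x:(w2pix(T(x))-uv).ravel(),x0); return r.x,np.abs(r.fun).max()
uv=f([(70,80),(662,52),(682,440),(85,467),(91,168),(646,144),(648,212),(97,237)],5,244,160)
x,e=fit([(140,150,40),(140,-150,40),(-55,-150,40),(-55,150,40),(92,140,66),(92,-140,66),(58,-140,66),(58,140,66)],uv,[480,0,0])
print("work",x[:2],np.degrees(x[2]),e); w=x
c,s=np.cos(w[2]),np.sin(w[2]);print("ledge",w[:2]+75*np.array([c,s]))
S=pix2w(f([(172,420),(313,412),(424,329),(555,323)],5,244,160),40);print("seam",S.round(1))
x,e=fit([(110,55,12),(110,-55,12),(-110,-55,12),(-110,55,12)],f(np.array([(380,68),(610,22),(706,480),(474,527)])-[360,0],5.4,425,205),[420,-300,0]);print("plate",x[:2],np.degrees(x[2]),e)
hs=f([(128,143),(134,438)],6,165,215);print("handle front/rear",pix2w(hs,98).round(1))
po=f([(68,180),(192,176),(70,400),(194,396)],6,165,215);print("posts",pix2w(po,88).round(1))
im=np.load("pics/top0.npz")["im"].astype(int)
m=((im[:,:,0]>170)&(im[:,:,2]<140)&(im[:,:,1]>90)&(im[:,:,1]<190)).astype(np.uint8)
for k in cv2.findContours(m,0,1)[0]:
    if cv2.contourArea(k)>60:
        (u,v),_,_=cv2.minAreaRect(k); b=cv2.boxPoints(cv2.minAreaRect(k))
        z=98 if u<220 else 28
        B=pix2w(b,z); d=[B[1]-B[0],B[2]-B[1]]; L=max(d,key=np.linalg.norm)
        print("blob",(u,v),pix2w([(u,v)],z)[0].round(1),np.linalg.norm(d,axis=1).round(1),"ang",np.degrees(np.arctan2(L[1],L[0])).round(1))
E
```

```text
work [551.88543093  19.26826974] 3.2872851039697117 1.109058283837328
ledge [626.76202341  23.56895549]
seam [[511.9 122.9  40. ]
 [516.8  51.7  40. ]
 [559.5  -3.8  40. ]
 [563.4 -70.   40. ]]
plate [ 489.4666843  -336.83617624] 11.735705146674505 0.4858759002730153
handle front/rear [[518.4 342.3  98. ]
 [399.1 336.6  98. ]]
posts [[503.6 368.7  88. ]
 [505.9 318.1  88. ]
 [414.1 365.4  88. ]
 [416.3 315.   88. ]]
blob (387.77581787109375, 279.1896057128906) [ 425.8 -155.7   28. ] [26.8 64.1] ang -157.8
blob (336.0, 275.5) [433.4 -24.6  28. ] [25.4 48.1] ang -179.4
blob (185.7481689453125, 256.9519958496094) [473.3 341.5  98. ] [23.8 87.8] ang -176.3
blob (124.49956512451172, 205.5146942138672) [597.1 494.2  98. ] [ 84.1 113.6] ang -91.0
blob (268.10772705078125, 139.1384735107422) [781.2 153.9  28. ] [16.1 93.3] ang -96.6
blob (541.5, 85.0) [ 928.  -545.4   28. ] [124.6  98.7] ang -89.8
```

```bash
cat > go.py <<'E'
import sys,numpy as np
from plant import bot
from scipy.spatial.transform import Rotation as R
x,y,z,yaw=map(float,sys.argv[1:5])
s=bot.state();Rc=np.array(s["ee_rot"]);p=np.array(s["position"])
c,n=np.cos(np.radians(yaw)),np.sin(np.radians(yaw))
Rt=np.array([[c,n,0],[n,-c,0],[0,0,-1]])
print("t",round(s["t"],2),"pos",p.round(1),"yaw",round(np.degrees(np.arctan2(Rc[1,0],Rc[0,0])),1),"F",np.round(s["contact_force"],1),"open",round(s["opening"],1),"grip",round(s["grip_force"],1))
d=np.array([x,y,z])-p
print("shift tool before turn",(Rc.T@d/50).round(2)," after turn",(Rt.T@d/50).round(2)," turn",(R.from_matrix(Rc.T@Rt).as_rotvec(degrees=True)/5).round(2))
E
python3 go.py 425.8 -155.7 150 22.2
```

```text
t 0.1 pos [ 182.3 -544.9  247.6] yaw 18.5 F [-0.2  0.4 -0.1] open 85.4 grip 0.0
shift tool before turn [ 7.09 -5.83  1.96]  after turn [ 7.45 -5.37  1.95]  turn [-0.02 -0.   -0.74]
```

arm_command:
  translation:
    - [0.7,-0.58,0.2]
    - [0.7,-0.58,0.2]
    - [0.7,-0.58,0.2]
    - [0.7,-0.58,0.2]
    - [0.7,-0.58,0.2]
    - [0.7,-0.58,0.2]
    - [0.7,-0.58,0.2]
    - [0.7,-0.58,0.2]
  turn:
    - [0,0,0]
    - [0,0,0]
    - [0,0,0]
    - [0,0,0]
    - [0,0,0]
    - [0,0,0]
    - [0,0,0]
    - [0,0,0]
  claw: -1
  force: 50

```text
t: 1.1
position: [374.8, -235.1, 167.9]
ee_rot: [[0.948, 0.317, -0.0], [0.317, -0.948, -0.0], [-0.0, -0.0, -1.0]]
contact_force: [1.0, 0.4, -0.3]
opening: 85.6
grip_force: 0.0
```

arm_command:
  translation:
    - [0.7,-0.58,0.2]
    - [0.7,-0.58,0.2]
    - [0,0,0]
    - [0,0,0]
  turn:
    - [0,0,0]
    - [0,0,0]
    - [0,0,-0.74]
    - [0,0,0]

```text
t: 1.6
position: [422.3, -158.7, 147.9]
ee_rot: [[0.926, 0.378, -0.001], [0.378, -0.926, 0.0], [-0.001, -0.001, -1.0]]
contact_force: [0.3, 0.5, 0.3]
opening: 85.7
grip_force: 0.0
```

```bash
python3 go.py 425.8 -155.7 22 22.2;python3 - <<'E'
from h import *
im,d=grab("scene","s1")
crop(im,200,180,440,300,3.3,"s1")
E
```

```text
t 1.6 pos [ 422.3 -158.7  147.9] yaw 22.2 F [0.3 0.5 0.3] open 85.7 grip 0.0
shift tool before turn [ 0.09 -0.03  2.52]  after turn [ 0.09 -0.03  2.52]  turn [-0.01  0.01  0.01]
```

View pics/s1.png

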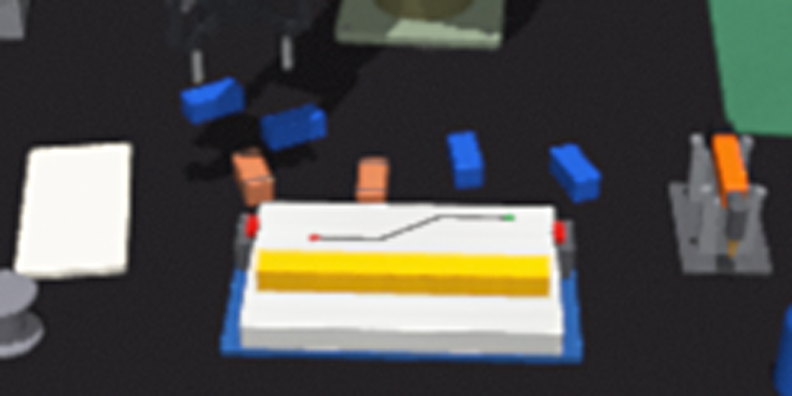

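The scene crop shows both bars where they were, near (253,178) and (373,180), with the gripper over the left one. Descending to grip it.

arm_command:
  translation:
    - [0.09,-0.03,0.6]
    - [0,0,0.7]
    - [0,0,0.7]
    - [0,0,0.52]
    - [0,0,0]
    - [0,0,0]
  turn:
    - [0,0,0]
    - [0,0,0]
    - [0,0,0]
    - [0,0,0]
    - [0,0,0]
    - [0,0,0]

```text
t: 2.4
position: [426.5, -156.8, 23.1]
ee_rot: [[0.926, 0.377, 0.001], [0.377, -0.926, -0.001], [0.001, 0.001, -1.0]]
contact_force: [0.6, 0.1, -0.4]
opening: 85.8
grip_force: 0.0
```

arm_command:
  translation:
    - [0,0,0]
    - [0,0,0]
    - [0,0,0]
    - [0,0,0]
    - [0,0,0]
    - [0,0,0]
  turn:
    - [0,0,0]
    - [0,0,0]
    - [0,0,0]
    - [0,0,0]
    - [0,0,0]
    - [0,0,0]
  claw: 1

```text
t: 3.15
position: [425.5, -155.5, 22.9]
ee_rot: [[0.926, 0.377, -0.001], [0.377, -0.926, 0.001], [-0.0, -0.001, -1.0]]
contact_force: [-1.0, 2.4, 7.2]
opening: 27.1
grip_force: 50.7
```

arm_command:
  translation:
    - [0,0,-0.6]
    - [0,0,-0.9]
    - [0,0,-0.9]
    - [0,0,0]
    - [0,0,0]
    - [0,0,0]
    - [0,0,0]
    - [0,0,0]
  turn:
    - [0,0,0]
    - [0,0,0]
    - [0,0,0]
    - [0,0,-1]
    - [0,0,-1]
    - [0,0,-1]
    - [0,0,-1]
    - [0,0,-1]

```text
t: 4.15
position: [424.9, -155.8, 141.4]
ee_rot: [[0.677, 0.736, -0.002], [0.736, -0.677, 0.001], [-0.001, -0.002, -1.0]]
contact_force: [-0.4, -0.3, -5.9]
opening: 27.0
grip_force: 51.6
```

```bash
python3 go.py 629.5 -23.5 140 93.3; python3 - <<'E'
from h import *
im,d=grab("scene","s2");crop(im,180,160,420,300,3.3,"s2")
E
```

```text
t 4.15 pos [ 424.9 -155.8  141.4] yaw 47.4 F [-0.4 -0.3 -5.9] open 27.0 grip 51.6
shift tool before turn [4.72 1.22 0.02]  after turn [2.41 4.24 0.03]  turn [-0.03  0.   -9.19]
```

View pics/s2.png

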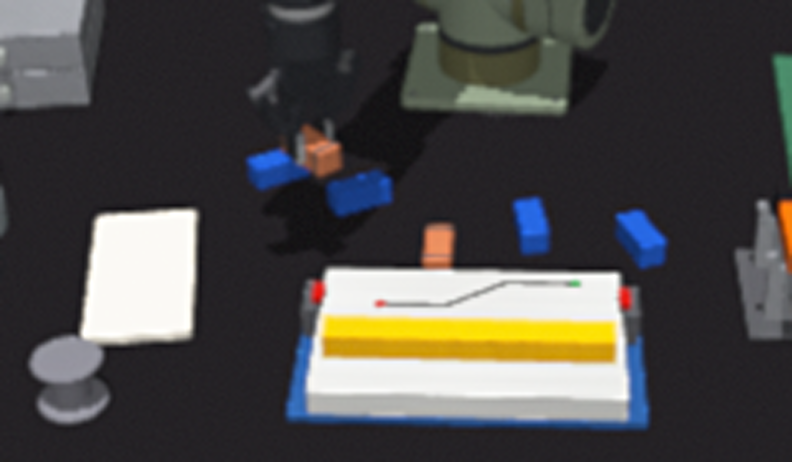

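The scene crop shows the bar held at (322,155). The other bar, at (438,245), is untouched. Next I turn, then move over the right part of the ledge.

arm_command:
  translation:
    - [0,0,0]
    - [0,0,0]
    - [0,0,0]
    - [0,0,0]
    - [0,0,0]
    - [0,0,0]
    - [0,0,0]
    - [0,0,0]
  turn:
    - [0,0,-1.0]
    - [0,0,-1.0]
    - [0,0,-1]
    - [0,0,-1]
    - [0,0,-1]
    - [0,0,-1]
    - [0,0,-1]
    - [0,0,-1]

```text
t: 5.2
position: [425.1, -155.8, 141.6]
ee_rot: [[0.047, 0.999, -0.002], [0.999, -0.047, 0.001], [0.001, -0.002, -1.0]]
contact_force: [0.4, 0.2, -5.4]
opening: 27.2
grip_force: 51.6
```

arm_command:
  translation:
    - [0,0,0]
    - [0,0,0]
    - [0.4,0.7,0]
    - [0.4,0.7,0]
    - [0.4,0.7,0]
    - [0.4,0.7,0]
    - [0.4,0.7,0]
    - [0.4,0.7,0]
  turn:
    - [0,0,-1.0]
    - [0,0,-0.2]
    - [0,0,0]
    - [0,0,0]
    - [0,0,0]
    - [0,0,0]
    - [0,0,0]
    - [0,0,0]

```text
t: 6.2
position: [629.5, -23.8, 141.4]
ee_rot: [[-0.054, 0.999, -0.002], [0.999, 0.054, -0.0], [-0.0, -0.002, -1.0]]
contact_force: [0.5, -1.3, -5.7]
opening: 26.9
grip_force: 51.7
```

arm_command:
  translation:
    - [0,0,0]
    - [0,0,0]
    - [0,0,0]
  turn:
    - [0,0,0]
    - [0,0,0]
    - [0,0,0]

```text
t: 6.58
position: [627.9, -25.2, 141.9]
ee_rot: [[-0.055, 0.999, -0.002], [0.999, 0.055, -0.0], [-0.0, -0.002, -1.0]]
contact_force: [-0.8, 0.1, -5.2]
opening: 27.2
grip_force: 51.9
```

```bash
python3 go.py 629.4 -21.4 90 93.3; python3 - <<'E'
from h import *
a,_=grab("scene","s3");b,_=grab("top","t3")
A=cv2.resize(a[190:300,230:400],None,fx=3.5,fy=3.5,interpolation=2);B=cv2.resize(b[160:300,244:404],(595,521),interpolation=2)[:215]
cv2.imwrite("pics/s3.png",np.vstack([A,B])[:,:,::-1])
E
```

```text
t 6.58 pos [627.9 -25.2 141.9] yaw 93.1 F [-0.8  0.1 -5.2] open 27.2 grip 51.9
shift tool before turn [0.07 0.04 1.04]  after turn [0.07 0.03 1.04]  turn [-0.02  0.   -0.03]
```

View pics/s3.png

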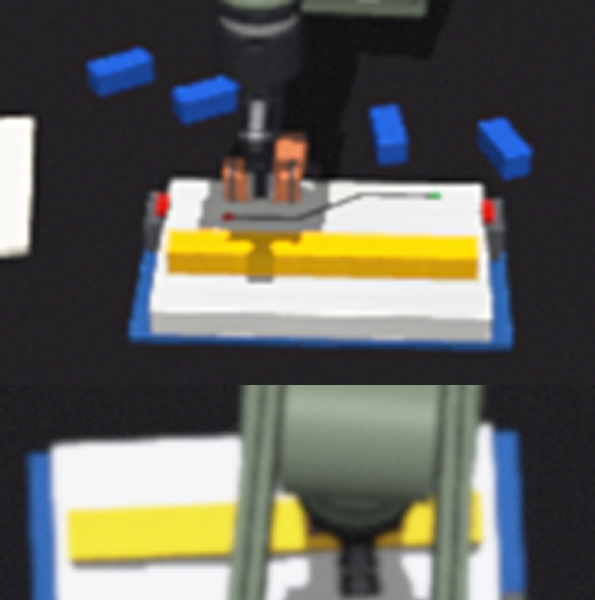

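The scene crop shows the bar held lengthwise above the cover, with the finger at (260,170), so it is lined up with the ledge. Lowering it.

arm_command:
  translation:
    - [0.07,0.04,0.4]
    - [0,0,0.3]
    - [0,0,0.2]
    - [0,0,0.1]
    - [0,0,0.04]
    - [0,0,0]
    - [0,0,0]
  turn:
    - [0,0,0]
    - [0,0,0]
    - [0,0,0]
    - [0,0,0]
    - [0,0,0]
    - [0,0,0]
    - [0,0,0]

```text
t: 7.55
position: [631.0, -21.1, 90.8]
ee_rot: [[-0.056, 0.998, 0.001], [0.998, 0.056, -0.0], [-0.0, 0.001, -1.0]]
contact_force: [0.1, 0.3, -5.0]
opening: 27.3
grip_force: 51.9
```

Still hanging about 1–2 mm above the ledge. I'll lower it slightly, release, and go up.

arm_command:
  translation:
    - [0,0,0.03]
    - [0,0,0.01]
    - [0,0,0]
  turn:
    - [0,0,0]
    - [0,0,0]
    - [0,0,0]

```text
t: 7.92
position: [631.0, -21.1, 89.0]
ee_rot: [[-0.056, 0.998, 0.001], [0.998, 0.056, -0.0], [-0.0, 0.001, -1.0]]
contact_force: [-0.4, 0.1, 0.4]
opening: 27.0
grip_force: 52.4
```

arm_command:
  translation:
    - [0,0,0]
    - [0,0,0]
    - [0,0,0]
    - [0,0,-0.2]
    - [0,0,-0.5]
    - [0,0,-0.7]
    - [0,0,-0.4]
    - [0,0,0]
  turn:
    - [0,0,0]
    - [0,0,0]
    - [0,0,0]
    - [0,0,0]
    - [0,0,0]
    - [0,0,0]
    - [0,0,0]
    - [0,0,0]
  claw: -1

```text
t: 8.93
position: [631.9, -21.1, 180.8]
ee_rot: [[-0.056, 0.998, 0.005], [0.998, 0.056, -0.0], [-0.001, 0.005, -1.0]]
contact_force: [-0.4, -0.3, -0.5]
opening: 85.3
grip_force: 0.0
```

```bash
python3 go.py 432.5 -25.5 150 1
```

```text
t 8.93 pos [631.9 -21.1 180.8] yaw 93.2 F [-0.4 -0.3 -0.5] open 85.3 grip 0.0
shift tool before turn [ 0.14 -3.99  0.6 ]  after turn [-3.99  0.02  0.62]  turn [ 0.05 -0.04 18.44]
```

arm_command:
  translation:
    - [0.14,-0.5,0]
    - [0,-0.7,0]
    - [0,-0.7,0]
    - [0,-0.7,0.1]
    - [0,-0.7,0.2]
    - [0,-0.69,0.3]
    - [0,0,0]
    - [0,0,0]
  turn:
    - [0,0,0]
    - [0,0,0]
    - [0,0,0]
    - [0,0,0]
    - [0,0,0]
    - [0,0,0]
    - [0,0,1]
    - [0,0,1]

```text
t: 9.93
position: [430.0, -25.2, 147.5]
ee_rot: [[0.122, 0.993, -0.002], [0.993, -0.122, 0.0], [-0.0, -0.002, -1.0]]
contact_force: [0.4, 0.4, -0.3]
opening: 85.3
grip_force: 0.0
```

arm_command:
  translation:
    - [0,0,0]
    - [0,0,0]
    - [0,0,0]
    - [0,0,0]
    - [0,0,0]
    - [0,0,0]
    - [0,0,0]
    - [0,0,0]
  turn:
    - [0,0,1]
    - [0,0,1]
    - [0,0,1]
    - [0,0,1]
    - [0,0,1]
    - [0,0,1]
    - [0,0,1]
    - [0,0,1]

```text
t: 10.92
position: [430.4, -25.1, 147.5]
ee_rot: [[0.731, 0.682, -0.002], [0.682, -0.731, 0.0], [-0.001, -0.001, -1.0]]
contact_force: [-0.4, -0.9, -0.7]
opening: 85.2
grip_force: 0.0
```

arm_command:
  translation:
    - [0,0,0]
    - [0,0,0]
    - [0,0,0]
    - [0,0,0]
    - [0,0,0]
    - [0,0,0]
    - [0,0,0]
    - [0,0,0]
  turn:
    - [0,0,1]
    - [0,0,1]
    - [0,0,1]
    - [0,0,1]
    - [0,0,1]
    - [0,0,1]
    - [0,0,1]
    - [0,0,1]

```text
t: 11.92
position: [430.4, -25.1, 147.5]
ee_rot: [[0.999, 0.053, -0.002], [0.053, -0.999, 0.0], [-0.002, -0.0, -1.0]]
contact_force: [0.4, 0.6, -0.1]
opening: 85.4
grip_force: 0.0
```

```bash
python3 go.py 432.5 -25.5 23 1; python3 - <<'E'
from h import *
a,_=grab("scene","s4");b,_=grab("top","t4")
A=cv2.resize(a[190:300,230:400],None,fx=3.5,fy=3.5,interpolation=2);B=cv2.resize(b[170:310,204:414],None,fx=2.8,fy=2.8,interpolation=2)[:215,:588]
A=A[:,:588]
cv2.imwrite("pics/s4.png",np.vstack([A,B])[:,:,::-1])
E
```

```text
t 11.93 pos [430.4 -25.1 147.5] yaw 3.0 F [ 0.4  0.6 -0.1] open 85.4 grip 0.0
shift tool before turn [0.05 0.01 2.49]  after turn [0.04 0.01 2.49]  turn [-0.    0.02  0.41]
```

View pics/s4.png

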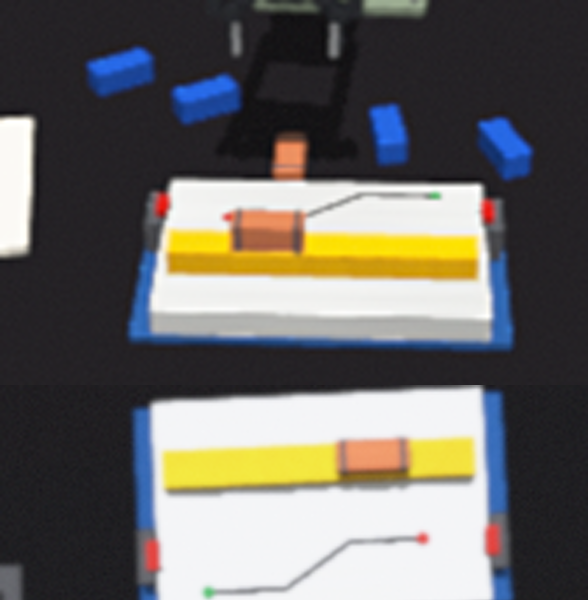

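Bar 1 lies on the ledge at (268,230) in the scene crop, well centred. Bar 0 is still at (290,157). Picking up bar 0.

arm_command:
  translation:
    - [0.05,0,0.6]
    - [0,0,0.7]
    - [0,0,0.7]
    - [0,0,0.49]
    - [0,0,0]
    - [0,0,0]
  turn:
    - [0,0,0.4]
    - [0,0,0]
    - [0,0,0]
    - [0,0,0]
    - [0,0,0]
    - [0,0,0]

```text
t: 12.78
position: [434.1, -25.1, 24.3]
ee_rot: [[1.0, 0.021, 0.001], [0.021, -1.0, -0.0], [0.001, 0.0, -1.0]]
contact_force: [0.8, 0.0, -0.1]
opening: 85.4
grip_force: 0.0
```

arm_command:
  translation:
    - [0,0,0]
    - [0,0,0]
    - [0,0,0]
    - [0,0,0]
    - [0,0,0]
    - [0,0,0]
  turn:
    - [0,0,0]
    - [0,0,0]
    - [0,0,0]
    - [0,0,0]
    - [0,0,0]
    - [0,0,0]
  claw: 1

```text
t: 13.52
position: [434.2, -24.8, 24.5]
ee_rot: [[1.0, 0.02, 0.001], [0.02, -1.0, 0.0], [0.002, -0.0, -1.0]]
contact_force: [-1.4, 3.5, 5.8]
opening: 26.9
grip_force: 50.2
```

arm_command:
  translation:
    - [0,0,-0.6]
    - [0,0,-0.9]
    - [0,0,-0.9]
    - [0,0,0]
    - [0,0,0]
    - [0,0,0]
    - [0,0,0]
    - [0,0,0]
  turn:
    - [0,0,0]
    - [0,0,0]
    - [0,0,0]
    - [0,0,-1]
    - [0,0,-1]
    - [0,0,-1]
    - [0,0,-1]
    - [0,0,-1]

```text
t: 14.52
position: [432.8, -25.0, 143.2]
ee_rot: [[0.896, 0.444, -0.002], [0.444, -0.896, -0.0], [-0.002, -0.001, -1.0]]
contact_force: [0.3, -0.2, -3.7]
opening: 27.4
grip_force: 50.9
```

arm_command:
  translation:
    - [0,0,0]
    - [0,0,0]
    - [0,0,0]
    - [0,0,0]
    - [0,0,0]
    - [0,0,0]
    - [0,0,0]
    - [0,0,0]
  turn:
    - [0,0,-1]
    - [0,0,-1]
    - [0,0,-1]
    - [0,0,-1]
    - [0,0,-1]
    - [0,0,-1]
    - [0,0,-1]
    - [0,0,-1]

```text
t: 15.52
position: [432.8, -25.0, 143.2]
ee_rot: [[0.401, 0.916, -0.002], [0.916, -0.401, -0.0], [-0.001, -0.002, -1.0]]
contact_force: [-0.2, -0.2, -3.8]
opening: 26.8
grip_force: 50.9
```

arm_command:
  translation:
    - [0,0,0]
    - [0,0,0]
    - [0,0,0]
    - [0,0,0]
    - [0,0,0]
    - [0,0,0]
  turn:
    - [0,0,-1]
    - [0,0,-1]
    - [0,0,-1]
    - [0,0,-1]
    - [0,0,-1]
    - [0,0,-0.45]

```text
t: 16.27
position: [432.8, -25.0, 143.2]
ee_rot: [[-0.062, 0.998, -0.002], [0.998, 0.062, -0.0], [0.0, -0.002, -1.0]]
contact_force: [0.1, 0.5, -3.4]
opening: 27.2
grip_force: 50.9
```

```bash
python3 go.py 624.7 68.5 140 93.3
```

```text
t 16.27 pos [432.8 -25.  143.2] yaw 93.5 F [ 0.1  0.5 -3.4] open 27.2 grip 50.9
shift tool before turn [1.63 3.95 0.06]  after turn [1.65 3.94 0.06]  turn [-0.02 -0.    0.05]
```

arm_command:
  translation:
    - [0.27,0.66,0]
    - [0.27,0.66,0]
    - [0.27,0.66,0]
    - [0.27,0.66,0]
    - [0.27,0.66,0]
    - [0.28,0.65,0]
    - [0,0,0]
    - [0,0,0]
  turn:
    - [0,0,0.05]
    - [0,0,0]
    - [0,0,0]
    - [0,0,0]
    - [0,0,0]
    - [0,0,0]
    - [0,0,0]
    - [0,0,0]

```text
t: 17.27
position: [624.8, 67.2, 142.6]
ee_rot: [[-0.056, 0.998, -0.003], [0.998, 0.056, -0.001], [-0.001, -0.003, -1.0]]
contact_force: [-0.6, 0.7, -4.0]
opening: 26.6
grip_force: 51.0
```

```bash
python3 go.py 624.7 68.5 92 93.3
```

```text
t 17.27 pos [624.8  67.2 142.6] yaw 93.2 F [-0.6  0.7 -4. ] open 26.6 grip 51.0
shift tool before turn [0.03 0.   1.01]  after turn [ 0.03 -0.    1.01]  turn [-0.04  0.01 -0.02]
```

arm_command:
  translation:
    - [0,0,0.4]
    - [0,0,0.3]
    - [0,0,0.2]
    - [0,0,0.1]
    - [0,0,0.02]
    - [0,0,0]
    - [0,0,0]
  turn:
    - [0,0,0]
    - [0,0,0]
    - [0,0,0]
    - [0,0,0]
    - [0,0,0]
    - [0,0,0]
    - [0,0,0]

```text
t: 18.15
position: [626.5, 67.5, 93.3]
ee_rot: [[-0.056, 0.998, 0.001], [0.998, 0.056, 0.0], [-0.0, 0.001, -1.0]]
contact_force: [0.1, -0.1, -4.3]
opening: 27.1
grip_force: 51.1
```

arm_command:
  translation:
    - [0,0,0.02]
    - [0,0,0.0]
    - [0,0,0]
  turn:
    - [0,0,0]
    - [0,0,0]
    - [0,0,0]

```text
t: 18.52
position: [626.2, 67.5, 91.8]
ee_rot: [[-0.056, 0.998, 0.0], [0.998, 0.056, -0.0], [-0.0, 0.0, -1.0]]
contact_force: [-1.1, 0.4, -3.3]
opening: 27.1
grip_force: 51.1
```

arm_command:
  translation:
    - [0,0,0.02]
    - [0,0,0.01]
    - [0,0,0]
  turn:
    - [0,0,0]
    - [0,0,0]
    - [0,0,0]

```text
t: 18.9
position: [626.3, 67.5, 90.6]
ee_rot: [[-0.056, 0.998, 0.0], [0.998, 0.056, -0.0], [-0.0, 0.0, -1.0]]
contact_force: [-1.0, 0.4, -0.4]
opening: 27.1
grip_force: 51.4
```

arm_command:
  translation:
    - [0,0,0]
    - [0,0,0]
    - [0,0,0]
    - [0,0,-0.2]
    - [0,0,-0.5]
    - [0,0,-0.7]
    - [0,0,-0.6]
    - [0,0,0]
  turn:
    - [0,0,0]
    - [0,0,0]
    - [0,0,0]
    - [0,0,0]
    - [0,0,0]
    - [0,0,0]
    - [0,0,0]
    - [0,0,0]
  claw: -1

```text
t: 19.9
position: [627.9, 67.6, 193.9]
ee_rot: [[-0.056, 0.998, 0.007], [0.998, 0.056, 0.001], [0.0, 0.007, -1.0]]
contact_force: [-0.2, -0.2, 0.3]
opening: 85.6
grip_force: 0.0
```

```bash
python3 go.py 458.7 339.5 190 182.5
```

```text
t 19.9 pos [627.9  67.6 193.9] yaw 93.2 F [-0.2 -0.2  0.3] open 85.6 grip 0.0
shift tool before turn [ 5.62 -3.08  0.06]  after turn [3.14 5.58 0.08]  turn [  0.07   0.06 -17.86]
```

arm_command:
  translation:
    - [0.8,-0.44,0]
    - [0.8,-0.44,0]
    - [0.8,-0.44,0]
    - [0.8,-0.44,0]
    - [0.8,-0.44,0]
    - [0.8,-0.44,0]
    - [0.82,-0.44,0]
    - [0,0,0]
  turn:
    - [0,0,0]
    - [0,0,0]
    - [0,0,0]
    - [0,0,0]
    - [0,0,0]
    - [0,0,0]
    - [0,0,0]
    - [0,0,-0.9]

```text
t: 20.9
position: [454.6, 341.6, 189.3]
ee_rot: [[-0.14, 0.99, -0.002], [0.99, 0.14, -0.0], [-0.0, -0.002, -1.0]]
contact_force: [-0.5, 0.5, -0.3]
opening: 85.6
grip_force: 0.0
```

arm_command:
  translation:
    - [0,0,0]
    - [0,0,0]
    - [0,0,0]
    - [0,0,0]
    - [0,0,0]
    - [0,0,0]
    - [0,0,0]
    - [0,0,0]
  turn:
    - [0,0,-1]
    - [0,0,-1]
    - [0,0,-1]
    - [0,0,-1]
    - [0,0,-1]
    - [0,0,-1]
    - [0,0,-1]
    - [0,0,-1]

```text
t: 21.9
position: [456.3, 339.1, 189.2]
ee_rot: [[-0.741, 0.671, -0.002], [0.671, 0.741, -0.001], [0.0, -0.002, -1.0]]
contact_force: [0.5, -0.2, 0.5]
opening: 85.7
grip_force: 0.0
```

arm_command:
  translation:
    - [0,0,0]
    - [0,0,0]
    - [0,0,0]
    - [0,0,0]
    - [0,0,0]
    - [0,0,0]
    - [0,0,0]
    - [0,0,0]
  turn:
    - [0,0,-1]
    - [0,0,-1]
    - [0,0,-1]
    - [0,0,-1]
    - [0,0,-1]
    - [0,0,-1]
    - [0,0,-1]
    - [0,0,-1]

```text
t: 22.9
position: [456.3, 339.1, 189.2]
ee_rot: [[-0.999, 0.037, -0.002], [0.037, 0.999, -0.001], [0.002, -0.001, -1.0]]
contact_force: [-0.6, 0.5, -0.8]
opening: 85.6
grip_force: 0.0
```

arm_command:
  translation:
    - [0,0,0]
    - [0,0,0]
  turn:
    - [0,0,-0.96]
    - [0,0,0]

```text
t: 23.15
position: [456.4, 339.2, 189.4]
ee_rot: [[-0.999, -0.043, -0.001], [-0.043, 0.999, -0.001], [0.001, -0.001, -1.0]]
contact_force: [-0.3, -0.3, 0.5]
opening: 85.5
grip_force: 0.0
```

```bash
python3 go.py 458.7 339.5 84 182.5;python3 - <<'E'
from h import *
a,_=grab("scene","s5");b,_=grab("top","t5")
A=cv2.resize(a[180:310,240:470],None,fx=3.2,fy=3.2,interpolation=2);B=cv2.resize(b[170:230,224:454],None,fx=3.2,fy=3.2,interpolation=2)
cv2.imwrite("pics/s5.png",np.vstack([A,B])[:,:,::-1])
E
```

```text
t 23.15 pos [456.4 339.2 189.4] yaw -177.6 F [-0.3 -0.3  0.5] open 85.5 grip 0.0
shift tool before turn [-0.05  0.01  2.11]  after turn [-0.05  0.    2.11]  turn [-0.01 -0.02 -0.01]
```

View pics/s5.png

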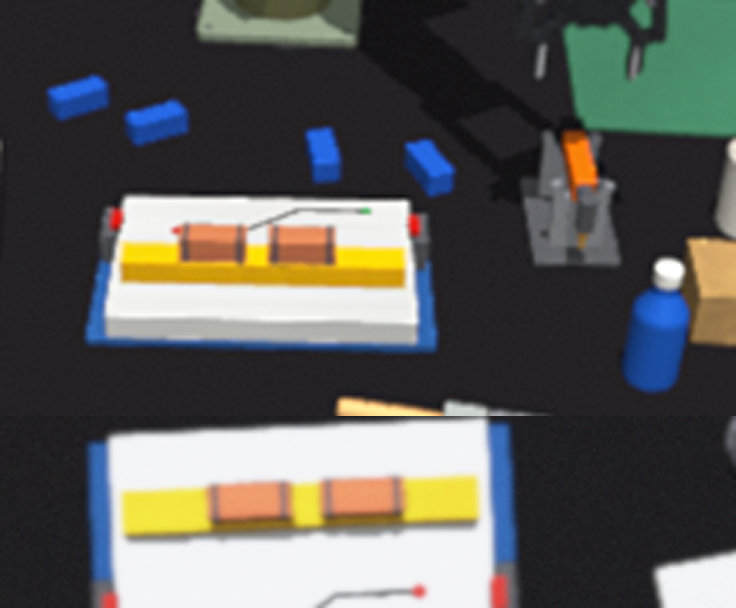

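Both bars lie on the ledge, at (212,243) and (302,243), and the torch rests in its cradle under the open gripper. Descending to grip the torch.

arm_command:
  translation:
    - [-0.05,0,0.5]
    - [0,0,0.6]
    - [0,0,0.5]
    - [0,0,0.35]
    - [0,0,0.15]
    - [0,0,0]
    - [0,0,0]
  turn:
    - [0,0,0]
    - [0,0,0]
    - [0,0,0]
    - [0,0,0]
    - [0,0,0]
    - [0,0,0]
    - [0,0,0]

```text
t: 24.12
position: [459.8, 339.9, 86.1]
ee_rot: [[-0.999, -0.043, 0.001], [-0.043, 0.999, 0.001], [-0.001, 0.001, -1.0]]
contact_force: [0.4, -1.0, 0.7]
opening: 85.4
grip_force: 0.0
```

arm_command:
  translation:
    - [0,0,0]
    - [0,0,0]
    - [0,0,0]
    - [0,0,0]
    - [0,0,0]
    - [0,0,0]
    - [0,0,0]
  turn:
    - [0,0,0]
    - [0,0,0]
    - [0,0,0]
    - [0,0,0]
    - [0,0,0]
    - [0,0,0]
    - [0,0,0]
  claw: 1
  force: 60

```text
t: 25.0
position: [459.7, 339.9, 85.8]
ee_rot: [[-0.999, -0.043, 0.001], [-0.043, 0.999, 0.001], [-0.001, 0.001, -1.0]]
contact_force: [0.4, 1.6, 5.0]
opening: 23.3
grip_force: 59.4
```

arm_command:
  translation:
    - [0,0,-0.2]
    - [0,0,-0.4]
    - [0,0,-0.6]
    - [0,0,-0.6]
    - [0,0,-0.4]
    - [0,0,0]
    - [0,0,0]
  turn:
    - [0,0,0]
    - [0,0,0]
    - [0,0,0]
    - [0,0,0]
    - [0,0,0]
    - [0,0,0]
    - [0,0,0]

```text
t: 25.88
position: [458.6, 339.0, 194.0]
ee_rot: [[-0.999, -0.044, -0.002], [-0.044, 0.999, -0.002], [0.002, -0.002, -1.0]]
contact_force: [-0.6, -0.6, -1.6]
opening: 22.8
grip_force: 59.0
```

```bash
python3 go.py 427.0 119 120 182.5
```

```text
t 25.88 pos [458.6 339.  194. ] yaw -177.5 F [-0.6 -0.6 -1.6] open 22.8 grip 59.0
shift tool before turn [ 0.82 -4.36  1.49]  after turn [ 0.82 -4.37  1.48]  turn [-0.02 -0.02 -0.  ]
```

The torch is held. Moving towards a hover above the green dot.

arm_command:
  translation:
    - [0.1,-0.6,0]
    - [0.12,-0.63,0]
    - [0.12,-0.63,0]
    - [0.12,-0.63,0]
    - [0.12,-0.63,0.2]
    - [0.12,-0.63,0.4]
    - [0.12,-0.61,0.4]
    - [0,0,0.3]
  turn:
    - [0,0,0]
    - [0,0,0]
    - [0,0,0]
    - [0,0,0]
    - [0,0,0]
    - [0,0,0]
    - [0,0,0]
    - [0,0,0]

```text
t: 26.88
position: [425.8, 117.9, 128.3]
ee_rot: [[-0.999, -0.041, -0.004], [-0.041, 0.999, -0.002], [0.004, -0.001, -1.0]]
contact_force: [0.4, 0.2, -2.1]
opening: 22.9
grip_force: 59.3
```

arm_command:
  translation:
    - [0,0,0.1]
    - [0,0,0.1]
    - [0,0,0]
  turn:
    - [0,0,0]
    - [0,0,0]
    - [0,0,0]

```text
t: 27.25
position: [427.8, 120.3, 120.1]
ee_rot: [[-0.999, -0.044, -0.0], [-0.044, 0.999, -0.0], [0.0, -0.0, -1.0]]
contact_force: [0.3, 1.1, -1.8]
opening: 23.2
grip_force: 59.3
```

```bash
python3 go.py 428.0 119.2 98.5 182.5;python3 - <<'E'
from h import *
a,_=grab("scene","s6");b,_=grab("top","t6")
A=cv2.resize(a[210:270,260:390],None,fx=6,fy=6,interpolation=2);B=cv2.resize(b[215:250,255:385],None,fx=6,fy=6,interpolation=2)
cv2.imwrite("pics/s6.png",np.vstack([A,B])[:,:,::-1])
P=bot.state()["position"]; t=np.array([P[0]+84,P[1]+3.7,P[2]-55.8]); S=np.array([[511.9,122.9,40],[516.8,51.7,40],[559.5,-3.8,40],[563.4,-70,40]])
print("pred tip in scene crop",(w2pix([t],"scene")-[260,210])*6,"seam pred scene",((w2pix(S,"scene")-[260,210])*6).round())
E
```

```text
t 27.25 pos [427.8 120.3 120.1] yaw -177.5 F [ 0.3  1.1 -1.8] open 23.2 grip 59.3
shift tool before turn [-0.   -0.02  0.43]  after turn [-0.   -0.02  0.43]  turn [-0.   -0.    0.01]
pred tip in scene crop [[560.34927541 176.49820815]] seam pred scene [[557. 212.]
 [428. 211.]
 [322. 251.]
 [201. 249.]]
```

View pics/s6.png

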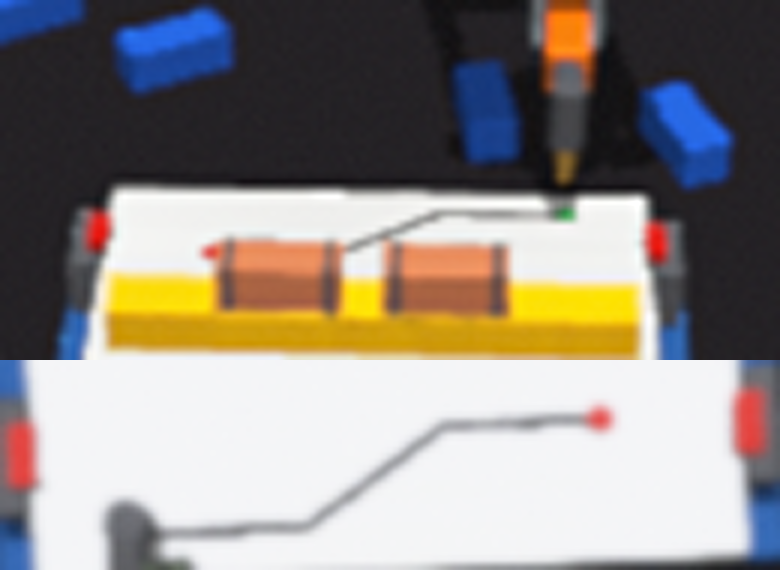

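The scene crop shows the brass tip at about (565,185), just above the green dot (566,212). Both bars are on the ledge. The tip may be a few mm off prediction, so I'll check the nozzle's plan position with top-camera depth.

```bash
python3 - <<'E'
from h import *
K,D,e,R=cam("top")
def w(u,v,d):
    q=cv2.undistortPoints(np.array([[[u,v]]],float),K,D)[0,0]; return e+R@np.array([q[0]*d,-q[1]*d,-d])
for tag,u0,v0 in(("top0",186,229),("t6",276,302-60)):
    z=np.load(f"pics/{tag}.npz");d=z["d"];im=z["im"]
    print(tag)
    for v in range(v0-6,v0+12,2): print(v,[tuple(w(u,v,d[v,u]).round().astype(int)) if d[v,u] else 0 for u in range(u0-6,u0+7,2)])
a=np.load("pics/s6.npz")["im"];crop(a,330,205,378,255,12,"s6b")
E
```

```text
top0
223 [(np.int64(565), np.int64(383), np.int64(-4)), (np.int64(565), np.int64(376), np.int64(2)), (np.int64(565), np.int64(372), np.int64(-4)), (np.int64(565), np.int64(367), np.int64(-2)), (np.int64(565), np.int64(362), np.int64(-2)), (np.int64(565), np.int64(356), np.int64(1)), (np.int64(565), np.int64(350), np.int64(3))]
225 [(np.int64(560), np.int64(382), np.int64(-3)), (np.int64(560), np.int64(376), np.int64(0)), (np.int64(559), np.int64(370), np.int64(6)), (np.int64(552), np.int64(345), np.int64(90)), (np.int64(559), np.int64(360), np.int64(4)), (np.int64(560), np.int64(356), np.int64(-2)), (np.int64(560), np.int64(351), np.int64(-3))]
227 [(np.int64(554), np.int64(381), np.int64(2)), (np.int64(547), np.int64(354), np.int64(93)), (np.int64(547), np.int64(349), np.int64(94)), (np.int64(547), np.int64(344), np.int64(94)), (np.int64(547), np.int64(340), np.int64(90)), (np.int64(548), np.int64(338), np.int64(78)), (np.int64(555), np.int64(350), np.int64(0))]
229 [(np.int64(549), np.int64(381), np.int64(3)), (np.int64(542), np.int64(354), np.int64(92)), (np.int64(542), np.int64(3
[... 4018 characters left out ...]
p.int64(481), np.int64(81), np.int64(430))]
250 [(np.int64(495), np.int64(143), np.int64(41)), (np.int64(495), np.int64(137), np.int64(45)), (np.int64(491), np.int64(124), np.int64(129)), (np.int64(491), np.int64(120), np.int64(129)), (np.int64(491), np.int64(115), np.int64(127)), (np.int64(476), np.int64(84), np.int64(442)), (np.int64(476), np.int64(80), np.int64(444))]
252 [(np.int64(490), np.int64(143), np.int64(41)), (np.int64(491), np.int64(138), np.int64(33)), (np.int64(473), np.int64(96), np.int64(434)), (np.int64(473), np.int64(92), np.int64(432)), (np.int64(473), np.int64(89), np.int64(430)), (np.int64(472), np.int64(83), np.int64(448)), (np.int64(472), np.int64(80), np.int64(449))]
```

View pics/s6b.png

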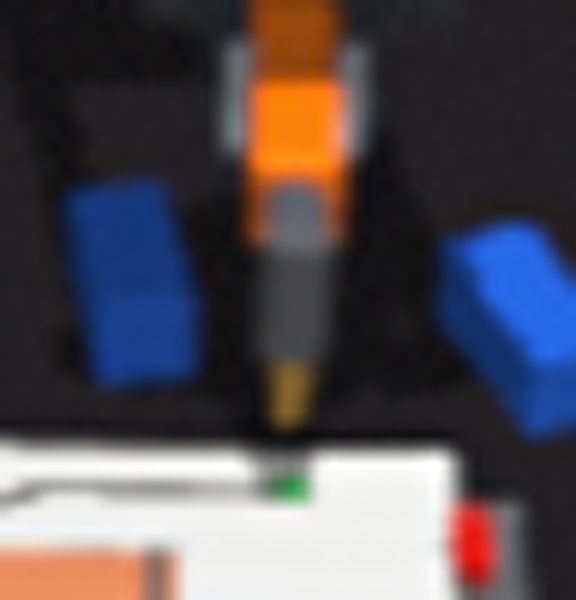

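The enlarged crop shows the tip end at (288,430) and the dot at (290,487). Both cameras put the tip roughly 2 mm to −y of the dot, with x fine. I'll correct that and descend slowly, feeling for contact.

arm_command:
  translation:
    - [0,0.05,0.08]
    - [0,0,0.08]
    - [0,0,0.08]
    - [0,0,0.06]
    - [0,0,0.04]
    - [0,0,0]
    - [0,0,0]
    - [0,0,0]
  turn:
    - [0,0,0]
    - [0,0,0]
    - [0,0,0]
    - [0,0,0]
    - [0,0,0]
    - [0,0,0]
    - [0,0,0]
    - [0,0,0]

```text
t: 28.35
position: [427.8, 122.5, 103.4]
ee_rot: [[-0.999, -0.043, 0.0], [-0.043, 0.999, 0.0], [-0.0, -0.0, -1.0]]
contact_force: [-0.0, -0.4, -1.3]
opening: 23.2
grip_force: 59.3
```

arm_command:
  translation:
    - [0,0,0.02]
    - [0,0,0.02]
    - [0,0,0]
    - [0,0,0]
  turn:
    - [0,0,0]
    - [0,0,0]
    - [0,0,0]
    - [0,0,0]

```text
t: 28.85
position: [427.7, 122.5, 101.3]
ee_rot: [[-0.999, -0.043, 0.0], [-0.043, 0.999, -0.0], [-0.0, -0.0, -1.0]]
contact_force: [-0.9, 0.2, -2.1]
opening: 23.3
grip_force: 59.3
```

```bash
python3 go.py 427.8 122.7 98.5 182.5;python3 - <<'E'
from h import *
a,_=grab("scene","s7");b,_=grab("top","t7")
A=cv2.resize(a[205:255,330:378],None,fx=10,fy=10,interpolation=2)[:500];B=cv2.resize(b[225:255,255:303],None,fx=10,fy=10,interpolation=2)[:100*3]
crop_=np.zeros((500,300,3),np.uint8);crop_[:,:]=np.rot90(B)[:500-20,:].shape[0] and 0
cv2.imwrite("pics/s7.png",A[:,:,::-1])
E
```

```text
t 28.85 pos [427.7 122.5 101.3] yaw -177.5 F [-0.9  0.2 -2.1] open 23.3 grip 59.3
shift tool before turn [-0.    0.    0.06]  after turn [-0.    0.    0.06]  turn [-0.  0. -0.]
```

View pics/s7.png

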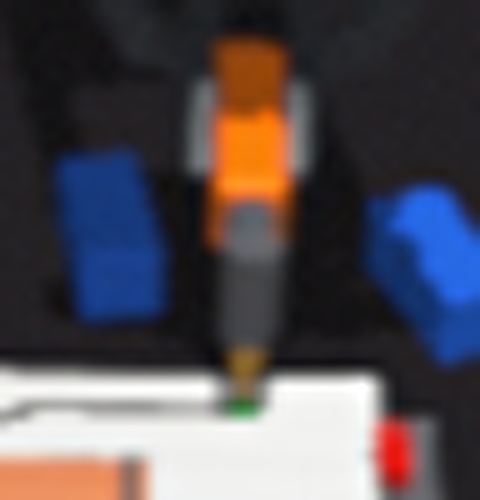

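The tip, at (245,390), is about 1 mm to +y of the green dot at (242,405) and about 5 mm above it. Lowering to about 2 mm and holding.

arm_command:
  translation:
    - [0,-0.01,0.03]
    - [0,0,0.02]
    - [0,0,0.02]
    - [0,0,0]
    - [0,0,0]
    - [0,0,0]
  turn:
    - [0,0,0]
    - [0,0,0]
    - [0,0,0]
    - [0,0,0]
    - [0,0,0]
    - [0,0,0]

```text
t: 29.7
position: [427.8, 122.0, 97.8]
ee_rot: [[-0.999, -0.044, 0.0], [-0.044, 0.999, -0.0], [-0.0, -0.0, -1.0]]
contact_force: [-0.7, 0.0, -0.4]
opening: 23.0
grip_force: 59.3
```

```bash
python3 - <<'E'
import numpy as np
from plant import bot
s=bot.state();print(s["position"],s["contact_force"])
R=np.array(s["ee_rot"]);S=np.array([[511.9,122.9,40],[516.8,51.7,40],[559.5,-3.8,40],[563.4,-70,40]])
for a,b in zip(S,S[1:]):
    d=b-a;L=np.linalg.norm(d);print("len",L.round(1),"tool units total",(R.T@d/50).round(3),"per 2.5mm row",(R.T@d/L*2.5/50).round(4),"rows",round(L/2.5,1))
E
```

```text
[427.76924769 121.97531073  97.80859421] [-0.70429626  0.01497593 -0.39665251]
len 71.4 tool units total [-0.036 -1.427  0.   ] per 2.5mm row [-0.0013 -0.05    0.    ] rows 28.5
len 70.0 tool units total [-0.805 -1.146  0.   ] per 2.5mm row [-0.0287 -0.0409  0.    ] rows 28.0
len 66.3 tool units total [-0.02  -1.326  0.   ] per 2.5mm row [-0.0008 -0.05    0.    ] rows 26.5
```

The force reading suggests the tip is just touching. I'll raise it a hair and run the first segment at 20 mm/s.

arm_command:
  translation:
    - [0,-0.05,-0.02]
    - [-0.002,-0.05,0]
    - [-0.002,-0.05,0]
    - [-0.002,-0.05,0]
    - [-0.002,-0.05,0]
    - [-0.002,-0.05,0]
    - [0,-0.05,0]
    - [0,-0.05,0]
  turn:
    - [0,0,0]
    - [0,0,0]
    - [0,0,0]
    - [0,0,0]
    - [0,0,0]
    - [0,0,0]
    - [0,0,0]
    - [0,0,0]

```text
t: 30.7
position: [429.1, 101.8, 98.8]
ee_rot: [[-0.999, -0.043, -0.0], [-0.043, 0.999, -0.0], [0.0, -0.0, -1.0]]
contact_force: [-0.3, -0.7, -1.6]
opening: 22.7
grip_force: 59.3
```

arm_command:
  translation:
    - [0,-0.05,0]
    - [-0.002,-0.05,0]
    - [-0.002,-0.05,0]
    - [-0.002,-0.05,0]
    - [-0.002,-0.05,0]
    - [-0.002,-0.05,0]
    - [0,-0.05,0]
    - [0,-0.05,0]
  turn:
    - [0,0,0]
    - [0,0,0]
    - [0,0,0]
    - [0,0,0]
    - [0,0,0]
    - [0,0,0]
    - [0,0,0]
    - [0,0,0]

```text
t: 31.7
position: [430.5, 81.9, 98.8]
ee_rot: [[-0.999, -0.044, -0.0], [-0.044, 0.999, -0.0], [0.0, -0.0, -1.0]]
contact_force: [-0.7, 0.2, -1.6]
opening: 22.9
grip_force: 59.3
```

arm_command:
  translation:
    - [0,-0.05,0]
    - [-0.002,-0.05,0]
    - [-0.002,-0.05,0]
    - [-0.002,-0.05,0]
    - [-0.002,-0.05,0]
    - [-0.002,-0.05,0]
    - [0,-0.05,0]
    - [0,-0.05,0]
  turn:
    - [0,0,0]
    - [0,0,0]
    - [0,0,0]
    - [0,0,0]
    - [0,0,0]
    - [0,0,0]
    - [0,0,0]
    - [0,0,0]

```text
t: 32.7
position: [431.8, 61.9, 98.8]
ee_rot: [[-0.999, -0.044, -0.0], [-0.044, 0.999, -0.0], [0.0, -0.0, -1.0]]
contact_force: [0.6, -0.7, -1.6]
opening: 23.1
grip_force: 59.3
```

arm_command:
  translation:
    - [-0.002,-0.05,0]
    - [-0.002,-0.05,0]
    - [-0.002,-0.05,0]
    - [0,-0.05,0]
    - [0,-0.03,0]
    - [0,0,0]
    - [0,0,0]
  turn:
    - [0,0,0]
    - [0,0,0]
    - [0,0,0]
    - [0,0,0]
    - [0,0,0]
    - [0,0,0]
    - [0,0,0]

```text
t: 33.58
position: [432.6, 50.6, 98.8]
ee_rot: [[-0.999, -0.043, 0.0], [-0.043, 0.999, -0.0], [-0.0, -0.0, -1.0]]
contact_force: [0.4, -0.2, -1.6]
opening: 23.1
grip_force: 59.3
```

```bash
python3 - <<'E'
from h import *
a,_=grab("scene","s8");b,_=grab("top","t8");s=bot.state();print(s["position"],s["contact_force"])
A=cv2.resize(a[215:265,280:360],None,fx=7,fy=7,interpolation=2);B=cv2.resize(b[210:250,270:350],None,fx=7,fy=7,interpolation=2)
cv2.imwrite("pics/s8.png",np.vstack([A,B])[:,:,::-1])
E
```

```text
[432.64907362  50.68307366  98.79227061] [-0.53554097 -1.24654492 -0.98817559]
```

View pics/s8.png

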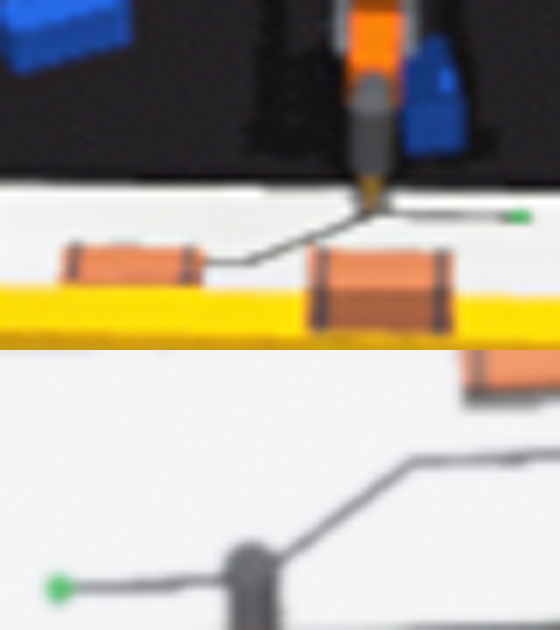

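The tip at (370,205) sits on the first bend. However, the −y bar at (130,265) now appears off the ledge, so it has been knocked. I'll check when that happened and where it lies.

```bash
python3 - <<'E'
from h import *
for t in("t5","t6","t7","t8"):
    z=np.load(f"pics/{t}.npz");im=z["im"].astype(int);d=z["d"]
    m=((im[:,:,0]>150)&(im[:,:,2]<150)&(im[:,:,1]>80)&(im[:,:,1]<160)&(im[:,:,0]-im[:,:,2]>60)).astype(np.uint8)
    m[:,:250]=0;m[:170]=0;m[300:]=0;m[:,400:]=0
    m=cv2.morphologyEx(m,cv2.MORPH_CLOSE,np.ones((3,3)))
    for k in cv2.findContours(m,0,1)[0]:
        if cv2.contourArea(k)>80:
            r=cv2.minAreaRect(k);u,v=r[0];print(t,np.round(r[0],1),np.round(r[1],1),r[2],pix2w([(u,v)],94)[0].round(),"depth->",(1605-np.median(d[int(v)-2:int(v)+3,int(u)-3:int(u)+4])).round())
a=np.load("pics/s8.npz")["im"];b=np.load("pics/t8.npz")["im"]
A=cv2.resize(a[200:300,250:400],None,fx=4,fy=4,interpolation=2);B=cv2.resize(b[175:225,260:410],None,fx=4,fy=4,interpolation=2)
cv2.imwrite("pics/s9.png",np.vstack([A,B])[:,:,::-1])
E
```

```text
t5 [297.5 198.5] [13.7 36.1] 85.91438293457031 [620.  72.  94.] depth-> 79.0
t5 [336. 197.] [14. 26.] 90.0 [625. -22.  94.] depth-> 82.0
t6 [297.5 198.5] [13.7 36.1] 85.91438293457031 [620.  72.  94.] depth-> 81.0
t6 [335. 197.] [14. 28.] 90.0 [625. -19.  94.] depth-> 83.0
t7 [297.5 198.5] [13.7 36.1] 85.91438293457031 [620.  72.  94.] depth-> 81.0
t7 [335.4 196.6] [12.9 28. ] 85.42607879638672 [626. -21.  94.] depth-> 83.0
t8 [347.3 208.8] [12.1 48. ] 87.1375961303711 [596. -50.  94.] depth-> 58.0
t8 [297.  198.5] [13.7 37. ] 85.91438293457031 [620.  73.  94.] depth-> 81.0
```

View pics/s9.png

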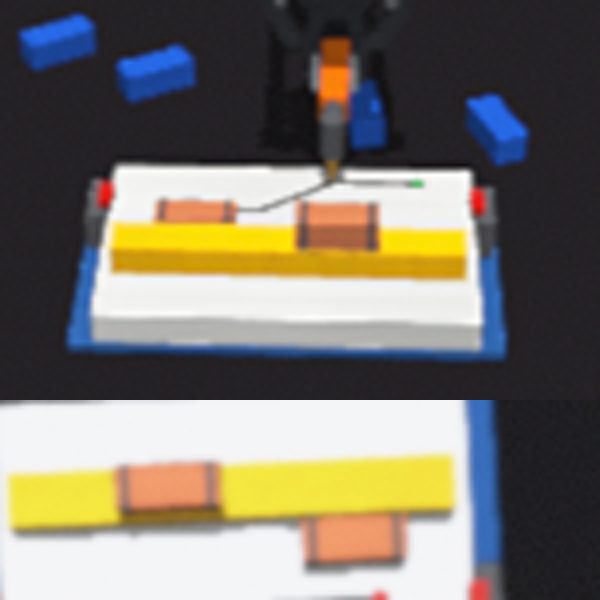

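Bar 1 now lies on the deck in front of the ledge, at about (355,540) in the lower part of the picture. It was on the ledge at the t7 picture (28.85 s), but it may have gone before the start of the seam counted. The safe course is to return the torch, re-lay the bar and weld again from the green dot.

arm_command:
  translation:
    - [0,0,-0.3]
    - [0,0,-0.6]
    - [0,0,-0.6]
    - [0,0,-0.5]
    - [0,0,0]
    - [0,0,0]
  turn:
    - [0,0,0]
    - [0,0,0]
    - [0,0,0]
    - [0,0,0]
    - [0,0,0]
    - [0,0,0]

```text
t: 34.42
position: [431.9, 50.6, 197.8]
ee_rot: [[-0.999, -0.044, -0.002], [-0.044, 0.999, -0.0], [0.002, -0.0, -1.0]]
contact_force: [0.3, 0.3, -1.7]
opening: 23.1
grip_force: 59.3
```

```bash
python3 go.py 459.7 339.9 198 182.5
```

```text
t 34.42 pos [431.9  50.6 197.8] yaw -177.5 F [ 0.3  0.3 -1.7] open 23.1 grip 59.3
shift tool before turn [-0.81  5.76 -0.01]  after turn [-0.81  5.76 -0.  ]  turn [-0.   -0.02 -0.  ]
```

arm_command:
  translation:
    - [-0.11,0.8,0]
    - [-0.11,0.8,0]
    - [-0.11,0.8,0]
    - [-0.12,0.8,0]
    - [-0.12,0.8,0]
    - [-0.12,0.8,0]
    - [-0.12,0.8,0]
    - [0,0.16,0]
  turn:
    - [0,0,0]
    - [0,0,0]
    - [0,0,0]
    - [0,0,0]
    - [0,0,0]
    - [0,0,0]
    - [0,0,0]
    - [0,0,0]

```text
t: 35.42
position: [460.0, 341.9, 196.6]
ee_rot: [[-0.999, -0.046, -0.002], [-0.046, 0.999, -0.001], [0.003, -0.001, -1.0]]
contact_force: [-0.8, -1.2, -1.6]
opening: 22.8
grip_force: 59.4
```

arm_command:
  translation:
    - [0,0,0.4]
    - [0,0,0.4]
    - [0,0,0.4]
    - [0,0,0.3]
    - [0,0,0]
    - [0,0,0]
    - [0,0,0]
    - [0,0,0]
  turn:
    - [0,0,0]
    - [0,0,0]
    - [0,0,0]
    - [0,0,0]
    - [0,0,0]
    - [0,0,0]
    - [0,0,0]
    - [0,0,0]

```text
t: 36.42
position: [460.8, 340.3, 124.4]
ee_rot: [[-0.999, -0.044, 0.001], [-0.044, 0.999, 0.001], [-0.001, 0.001, -1.0]]
contact_force: [0.5, 0.7, -1.1]
opening: 23.4
grip_force: 59.4
```

```bash
python3 go.py 459.7 339.9 86.3 182.5
```

```text
t 36.42 pos [460.8 340.3 124.4] yaw -177.5 F [ 0.5  0.7 -1.1] open 23.4 grip 59.4
shift tool before turn [ 0.02 -0.01  0.76]  after turn [ 0.02 -0.01  0.76]  turn [ 0.01  0.01 -0.  ]
```

arm_command:
  translation:
    - [0.02,-0.01,0.2]
    - [0,0,0.2]
    - [0,0,0.15]
    - [0,0,0.1]
    - [0,0,0.07]
    - [0,0,0.04]
    - [0,0,0]
    - [0,0,0]
  turn:
    - [0,0,0]
    - [0,0,0]
    - [0,0,0]
    - [0,0,0]
    - [0,0,0]
    - [0,0,0]
    - [0,0,0]
    - [0,0,0]

```text
t: 37.42
position: [459.7, 339.7, 85.9]
ee_rot: [[-0.999, -0.043, 0.0], [-0.043, 0.999, 0.0], [-0.0, 0.0, -1.0]]
contact_force: [0.4, 0.7, -1.0]
opening: 23.0
grip_force: 59.6
```

arm_command:
  translation:
    - [0,0,0]
    - [0,0,0]
    - [0,0,0]
    - [0,0,0]
    - [0,0,-0.3]
    - [0,0,-0.6]
    - [0,0,-0.7]
    - [0,0,-0.6]
  turn:
    - [0,0,0]
    - [0,0,0]
    - [0,0,0]
    - [0,0,0]
    - [0,0,0]
    - [0,0,0]
    - [0,0,0]
    - [0,0,0]
  claw: -1

```text
t: 38.42
position: [459.9, 339.8, 198.3]
ee_rot: [[-0.999, -0.044, 0.002], [-0.044, 0.999, 0.001], [-0.002, 0.001, -1.0]]
contact_force: [0.1, -0.6, -0.2]
opening: 85.6
grip_force: 0.0
```

```bash
python3 - <<'E'
from h import *
print(pix2w([(349,209)],[68]).round(1), pix2w([(338,211.5)],[68]))
a=np.load("pics/t8.npz")["im"][195:225,325:375].astype(int)
m=((a[:,:,0]-a[:,:,2]>55)&(a[:,:,1]<165)).astype(np.uint8)
k=max(cv2.findContours(m,0,1)[0],key=cv2.contourArea)
M=cv2.morphologyEx(m,cv2.MORPH_CLOSE,np.ones((3,3)));k=max(cv2.findContours(M,0,1)[0],key=cv2.contourArea)
r=cv2.minAreaRect(k);B=cv2.boxPoints(r)+[325,195];W=pix2w(B,68);print(W.round(1),W.mean(0).round(1))
E
python3 go.py 594 -50 200 93.3
```

```text
[[598.6 -54.7  68. ]] [[591.99388811 -27.45057341  68.        ]]
[[ 610.4    5.1   68. ]
 [ 617.9 -109.1   68. ]
 [ 587.5 -111.    68. ]
 [ 580.     3.1   68. ]] [599. -53.  68.]
t 38.42 pos [459.9 339.8 198.3] yaw -177.5 F [ 0.1 -0.6 -0.2] open 85.6 grip 0.0
shift tool before turn [-2.34 -7.9  -0.04]  after turn [-7.94  2.23 -0.03]  turn [3.000e-02 1.000e-02 1.784e+01]
```

The torch is back in the cradle. I'll get a fresh top view with the arm clear, to locate the bar precisely against the ledge.

```bash
python3 - <<'E'
from h import *
b,d=grab("top","t10")
B=cv2.resize(b[185:245,310:390],None,fx=8,fy=8,interpolation=2);C=cv2.resize(b[220:300,165:225],None,fx=2,fy=2)
B[-160:,:120]=C
cv2.imwrite("pics/t10.png",B[:,:,::-1])
E
```

```text
(no output)
```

View pics/t10.png

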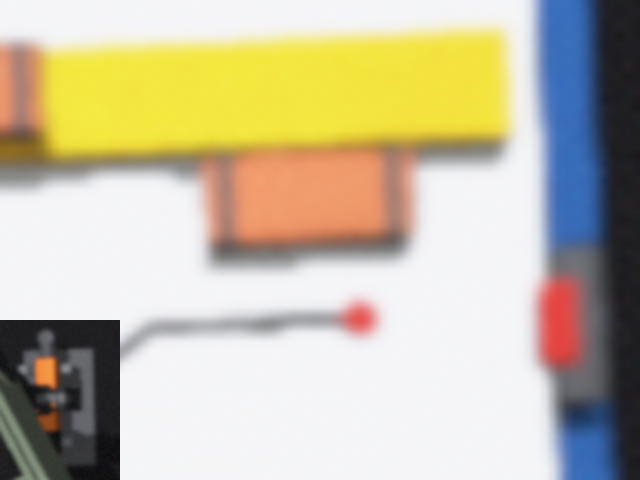

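The bar at (309,197) is flush against the front face of the ledge, in line with it. I'll grip it end to end (66 mm) along y, which needs no turn. I have reached, in fact just passed, the picture limit, so from here I rely on code only.

```bash
python3 go.py 597 -52.7 190 183.3
```

```text
t 38.48 pos [461.6 341.  202.5] yaw -177.5 F [1.3 0.6 1.8] open 85.2 grip 0.0
shift tool before turn [-2.36 -7.99  0.23]  after turn [-2.25 -8.02  0.25]  turn [ 0.06  0.1  -0.16]
```

arm_command:
  translation:
    - [-0.23,-0.8,0]
    - [-0.23,-0.8,0]
    - [-0.23,-0.8,0]
    - [-0.23,-0.8,0]
    - [-0.23,-0.8,0]
    - [-0.23,-0.8,0]
    - [-0.23,-0.8,0]
    - [-0.23,-0.8,0]
  turn:
    - [0,0,-0.16]
    - [0,0,0]
    - [0,0,0]
    - [0,0,0]
    - [0,0,0]
    - [0,0,0]
    - [0,0,0]
    - [0,0,0]

```text
t: 39.48
position: [569.8, 23.9, 196.7]
ee_rot: [[-0.998, -0.057, 0.001], [-0.057, 0.998, 0.0], [-0.001, -0.0, -1.0]]
contact_force: [-0.5, 0.9, 0.0]
opening: 85.4
grip_force: 0.0
```

arm_command:
  translation:
    - [-0.23,-0.8,0]
    - [-0.23,-0.8,0]
    - [0,0,0]
    - [0,0,0]
  turn:
    - [0,0,0]
    - [0,0,0]
    - [0,0,0]
    - [0,0,0]

```text
t: 39.98
position: [596.6, -53.1, 196.1]
ee_rot: [[-0.998, -0.057, 0.0], [-0.057, 0.998, 0.0], [-0.0, 0.0, -1.0]]
contact_force: [-0.2, 0.1, -0.3]
opening: 85.2
grip_force: 0.0
```

```bash
python3 go.py 597 -52.7 110 183.3
```

```text
t 39.98 pos [596.6 -53.1 196.1] yaw -176.7 F [-0.2  0.1 -0.3] open 85.2 grip 0.0
shift tool before turn [-0.01  0.01  1.72]  after turn [-0.01  0.01  1.72]  turn [ 0.    0.   -0.01]
```

arm_command:
  translation:
    - [0,0,0.5]
    - [0,0,0.6]
    - [0,0,0.6]
    - [0,0,0.5]
    - [0,0,0.2]
    - [0,0,0]
    - [0,0,0]
  turn:
    - [0,0,0]
    - [0,0,0]
    - [0,0,0]
    - [0,0,0]
    - [0,0,0]
    - [0,0,0]
    - [0,0,0]

```text
t: 40.85
position: [597.6, -53.1, 77.0]
ee_rot: [[-0.998, -0.058, 0.002], [-0.058, 0.998, -0.0], [-0.002, -0.0, -1.0]]
contact_force: [-0.2, 0.0, 0.4]
opening: 85.0
grip_force: 0.0
```

arm_command:
  translation:
    - [0,0,0.1]
    - [0,0,0.1]
    - [0,0,0.05]
    - [0,0,0]
    - [0,0,0]
  turn:
    - [0,0,0]
    - [0,0,0]
    - [0,0,0]
    - [0,0,0]
    - [0,0,0]

```text
t: 41.48
position: [597.0, -53.4, 63.4]
ee_rot: [[-0.998, -0.057, 0.0], [-0.057, 0.998, -0.0], [-0.0, -0.0, -1.0]]
contact_force: [-0.2, 0.8, -0.7]
opening: 85.2
grip_force: 0.0
```

arm_command:
  translation:
    - [0,0,0]
    - [0,0,0]
    - [0,0,0]
    - [0,0,0]
    - [0,0,0]
    - [0,0,0]
  turn:
    - [0,0,0]
    - [0,0,0]
    - [0,0,0]
    - [0,0,0]
    - [0,0,0]
    - [0,0,0]
  claw: 1
  force: 60

```text
t: 42.22
position: [597.3, -52.4, 64.4]
ee_rot: [[-0.998, -0.057, 0.001], [-0.057, 0.998, 0.002], [-0.001, 0.001, -1.0]]
contact_force: [-1.0, 3.0, 4.5]
opening: 64.8
grip_force: 69.6
```

arm_command:
  translation:
    - [0,0,-0.2]
    - [0,0,-0.4]
    - [0,0,-0.3]
    - [-0.3,0,-0.1]
    - [-0.32,0,0]
    - [0,0,0]
    - [0,0,0]
    - [0,0,0]
  turn:
    - [0,0,0]
    - [0,0,0]
    - [0,0,0]
    - [0,0,0]
    - [0,0,0]
    - [0,0,0]
    - [0,0,0]
    - [0,0,0]

```text
t: 43.22
position: [626.9, -51.6, 113.1]
ee_rot: [[-0.998, -0.057, -0.001], [-0.057, 0.998, -0.0], [0.001, 0.0, -1.0]]
contact_force: [0.5, 0.6, -5.8]
opening: 64.7
grip_force: 68.3
```

```bash
python3 go.py 628.8 -51 91.5 183.3
```

```text
t 43.23 pos [626.9 -51.6 113.1] yaw -176.7 F [ 0.5  0.6 -5.8] open 64.7 grip 68.3
shift tool before turn [-0.04  0.01  0.43]  after turn [-0.04  0.01  0.43]  turn [ 0.   -0.02 -0.  ]
```

arm_command:
  translation:
    - [-0.04,0,0.15]
    - [0,0,0.15]
    - [0,0,0.1]
    - [0,0,0.02]
    - [0,0,0]
    - [0,0,0]
  turn:
    - [0,0,0]
    - [0,0,0]
    - [0,0,0]
    - [0,0,0]
    - [0,0,0]
    - [0,0,0]

```text
t: 43.98
position: [630.0, -51.5, 92.6]
ee_rot: [[-0.998, -0.058, 0.001], [-0.058, 0.998, -0.0], [-0.001, -0.0, -1.0]]
contact_force: [-0.5, -0.1, -4.9]
opening: 64.6
grip_force: 68.3
```

arm_command:
  translation:
    - [0,0,0.02]
    - [0,0,0.02]
    - [0,0,0]
    - [0,0,0]
  turn:
    - [0,0,0]
    - [0,0,0]
    - [0,0,0]
    - [0,0,0]

```text
t: 44.48
position: [629.8, -51.5, 90.5]
ee_rot: [[-0.998, -0.058, 0.0], [-0.058, 0.998, -0.0], [-0.0, -0.0, -1.0]]
contact_force: [-0.3, -0.5, -3.8]
opening: 64.3
grip_force: 68.3
```

Starting to touch. A last millimetre, then release and rise.

arm_command:
  translation:
    - [0,0,0.02]
    - [0,0,0]
    - [0,0,0]
  turn:
    - [0,0,0]
    - [0,0,0]
    - [0,0,0]

```text
t: 44.85
position: [629.9, -51.4, 90.4]
ee_rot: [[-0.998, -0.058, 0.001], [-0.058, 0.998, -0.0], [-0.001, -0.0, -1.0]]
contact_force: [-4.0, -0.8, 5.2]
opening: 64.6
grip_force: 69.6
```

arm_command:
  translation:
    - [0,0,0]
    - [0,0,0]
    - [0,0,0]
    - [0,0,-0.2]
    - [0,0,-0.5]
    - [0,0,-0.7]
    - [0,0,-0.8]
    - [0,0,0]
  turn:
    - [0,0,0]
    - [0,0,0]
    - [0,0,0]
    - [0,0,0]
    - [0,0,0]
    - [0,0,0]
    - [0,0,0]
    - [0,0,0]
  claw: -1

```text
t: 45.85
position: [631.9, -51.7, 203.9]
ee_rot: [[-0.998, -0.057, 0.009], [-0.057, 0.998, -0.001], [-0.009, -0.002, -1.0]]
contact_force: [0.7, -0.6, -0.2]
opening: 85.2
grip_force: 0.0
```

```bash
python3 go.py 459.7 339.9 198 182.5
```

```text
t 45.85 pos [631.9 -51.7 203.9] yaw -176.7 F [ 0.7 -0.6 -0.2] open 85.2 grip 0.0
shift tool before turn [2.99 8.02 0.08]  after turn [3.1  7.97 0.12]  turn [-0.02  0.1   0.16]
```

arm_command:
  translation:
    - [0.31,0.8,0]
    - [0.31,0.8,0]
    - [0.31,0.8,0]
    - [0.31,0.8,0]
    - [0.31,0.8,0]
    - [0.31,0.8,0]
    - [0.31,0.8,0]
    - [0.31,0.8,0]
  turn:
    - [0,0,0.16]
    - [0,0,0]
    - [0,0,0]
    - [0,0,0]
    - [0,0,0]
    - [0,0,0]
    - [0,0,0]
    - [0,0,0]

```text
t: 46.85
position: [490.3, 263.6, 198.6]
ee_rot: [[-0.999, -0.044, -0.001], [-0.044, 0.999, -0.001], [0.001, -0.001, -1.0]]
contact_force: [1.3, -0.0, 0.3]
opening: 85.4
grip_force: 0.0
```

arm_command:
  translation:
    - [0.31,0.8,0.1]
    - [0.31,0.77,0]
    - [0,0,0]
    - [0,0,0]
  turn:
    - [0,0,0]
    - [0,0,0]
    - [0,0,0]
    - [0,0,0]

```text
t: 47.35
position: [456.8, 339.2, 193.7]
ee_rot: [[-0.999, -0.044, -0.001], [-0.044, 0.999, -0.001], [0.001, -0.001, -1.0]]
contact_force: [0.7, 0.3, -1.4]
opening: 85.2
grip_force: 0.0
```

```bash
python3 go.py 459.7 339.9 86 182.5; cat > bars.py <<'E'
from h import *
import sys
b,d=grab("top",sys.argv[1]);im=b.astype(int);zt=float(sys.argv[2])
hsv=cv2.cvtColor(b,cv2.COLOR_RGB2HSV)
m=((hsv[:,:,0]<14)&(hsv[:,:,1]>70)&(im[:,:,0]>120)).astype(np.uint8)
m=cv2.morphologyEx(m,cv2.MORPH_CLOSE,np.ones((5,5)))
K,D,e,R=cam("top")
for k in cv2.findContours(m,0,1)[0]:
    if cv2.contourArea(k)>80:
        r=cv2.minAreaRect(k);u,v=map(int,r[0]);p=d[v-3:v+4,u-3:u+4];p=np.median(p[p>0])
        q=cv2.undistortPoints(np.array([[r[0]]]),K,D)[0,0];w=e+R@np.array([q[0]*p,-q[1]*p,-p])
        print(np.round(r[0],1),np.round(r[1],1),round(r[2],1),"w(depth)",w.round(1),"w(z)",pix2w([r[0]],zt)[0].round(1))
E
python3 bars.py t11 94
```

```text
t 47.35 pos [456.8 339.2 193.7] yaw -177.5 F [ 0.7  0.3 -1.4] open 85.2 grip 0.0
shift tool before turn [-0.06  0.01  2.15]  after turn [-0.06  0.01  2.15]  turn [-0.01 -0.01  0.  ]
[187.5 246.5] [17. 11.] 90.0 w(depth) [498.8 337.9  97.9] w(z) [499.  338.8  94. ]
[525.5 235.5] [39.  9.] 90.0 w(depth) [ 540.9 -503.5   25.7] w(z) [ 535.7 -482.3   94. ]
[301.5 196.5] [11. 25.] 90.0 w(depth) [625.   62.6  93.7] w(z) [625.   62.6  94. ]
[349.  194.5] [11. 24.] 90.0 w(depth) [631.  -53.6  95.2] w(z) [631.2 -53.7  94. ]
[594.5  85. ] [40. 51.] 90.0 w(depth) [ 935.2 -688.2    7.4] w(z) [ 907.3 -651.7   94. ]
```

Both bars have their tops at 94–95 mm on the ledge's centre line. Taking the torch again.

arm_command:
  translation:
    - [-0.05,0,0.5]
    - [0,0,0.6]
    - [0,0,0.5]
    - [0,0,0.4]
    - [0,0,0.15]
    - [0,0,0]
    - [0,0,0]
  turn:
    - [0,0,0]
    - [0,0,0]
    - [0,0,0]
    - [0,0,0]
    - [0,0,0]
    - [0,0,0]
    - [0,0,0]

```text
t: 48.28
position: [460.2, 339.9, 87.7]
ee_rot: [[-0.999, -0.043, 0.001], [-0.043, 0.999, 0.001], [-0.001, 0.001, -1.0]]
contact_force: [-0.6, -0.3, -0.0]
opening: 85.0
grip_force: 0.0
```

arm_command:
  translation:
    - [0,0,0]
    - [0,0,0]
    - [0,0,0]
    - [0,0,0]
    - [0,0,0]
    - [0,0,0]
    - [0,0,0]
  turn:
    - [0,0,0]
    - [0,0,0]
    - [0,0,0]
    - [0,0,0]
    - [0,0,0]
    - [0,0,0]
    - [0,0,0]
  claw: 1

```text
t: 49.15
position: [459.7, 339.9, 87.1]
ee_rot: [[-0.999, -0.044, 0.001], [-0.044, 0.999, 0.0], [-0.001, 0.0, -1.0]]
contact_force: [-0.5, 0.3, 4.1]
opening: 22.5
grip_force: 59.4
```

arm_command:
  translation:
    - [0,0,-0.2]
    - [0,0,-0.4]
    - [0,0,-0.6]
    - [0,0,-0.6]
    - [0,0,-0.4]
    - [0,0,0]
    - [0,0,0]
  turn:
    - [0,0,0]
    - [0,0,0]
    - [0,0,0]
    - [0,0,0]
    - [0,0,0]
    - [0,0,0]
    - [0,0,0]

```text
t: 50.02
position: [458.9, 339.3, 195.7]
ee_rot: [[-0.999, -0.044, -0.002], [-0.044, 0.999, -0.001], [0.002, -0.001, -1.0]]
contact_force: [-0.3, 0.7, -1.4]
opening: 23.0
grip_force: 58.9
```

```bash
python3 go.py 427.8 122 120 182.5
```

```text
t 50.02 pos [458.9 339.3 195.7] yaw -177.5 F [-0.3  0.7 -1.4] open 23.0 grip 58.9
shift tool before turn [ 0.81 -4.31  1.52]  after turn [ 0.81 -4.32  1.51]  turn [-0.01 -0.02 -0.  ]
```

arm_command:
  translation:
    - [0.1,-0.6,0]
    - [0.12,-0.62,0]
    - [0.12,-0.62,0]
    - [0.12,-0.62,0]
    - [0.12,-0.62,0.2]
    - [0.12,-0.62,0.4]
    - [0.11,-0.61,0.4]
    - [0,0,0.3]
  turn:
    - [0,0,0]
    - [0,0,0]
    - [0,0,0]
    - [0,0,0]
    - [0,0,0]
    - [0,0,0]
    - [0,0,0]
    - [0,0,0]

```text
t: 51.02
position: [426.6, 120.7, 129.8]
ee_rot: [[-0.999, -0.041, -0.004], [-0.041, 0.999, -0.001], [0.004, -0.001, -1.0]]
contact_force: [0.3, 0.8, -0.8]
opening: 23.4
grip_force: 59.2
```

arm_command:
  translation:
    - [0,0,0.1]
    - [0,0,0.1]
    - [0,0,0]
    - [0,0,0]
  turn:
    - [0,0,0]
    - [0,0,0]
    - [0,0,0]
    - [0,0,0]

```text
t: 51.52
position: [428.7, 123.1, 122.1]
ee_rot: [[-0.999, -0.044, 0.001], [-0.044, 0.999, 0.0], [-0.001, 0.0, -1.0]]
contact_force: [-0.0, 0.6, -1.0]
opening: 23.1
grip_force: 59.2
```

```bash
python3 go.py 427.8 122 99.8 182.5
```

```text
t 51.52 pos [428.7 123.1 122.1] yaw -177.5 F [-0.   0.6 -1. ] open 23.1 grip 59.2
shift tool before turn [ 0.02 -0.02  0.45]  after turn [ 0.02 -0.02  0.45]  turn [0.   0.01 0.01]
```

arm_command:
  translation:
    - [0.02,-0.02,0.08]
    - [0,0,0.08]
    - [0,0,0.08]
    - [0,0,0.08]
    - [0,0,0.06]
    - [0,0,0.05]
    - [0,0,0]
    - [0,0,0]
  turn:
    - [0,0,0]
    - [0,0,0]
    - [0,0,0]
    - [0,0,0]
    - [0,0,0]
    - [0,0,0]
    - [0,0,0]
    - [0,0,0]

```text
t: 52.52
position: [427.6, 121.7, 100.4]
ee_rot: [[-0.999, -0.044, 0.0], [-0.044, 0.999, -0.0], [-0.0, -0.0, -1.0]]
contact_force: [-0.2, 0.0, -1.4]
opening: 23.0
grip_force: 59.2
```

arm_command:
  translation:
    - [0,0,0]
    - [0,0,0]
    - [0,0,0]
  turn:
    - [0,0,0]
    - [0,0,0]
    - [0,0,0]

```text
t: 52.9
position: [427.5, 121.7, 100.3]
ee_rot: [[-0.999, -0.044, 0.0], [-0.044, 0.999, -0.0], [-0.0, -0.0, -1.0]]
contact_force: [-0.9, 0.4, -1.3]
opening: 23.4
grip_force: 59.2
```

```bash
python3 bars.py t12 94; python3 go.py 427.8 122 99.8 182.5
```

```text
[525.5 235.5] [39.  9.] 90.0 w(depth) [ 540.9 -503.4   25.8] w(z) [ 535.7 -482.3   94. ]
[301.5 196.5] [11. 25.] 90.0 w(depth) [625.   62.6  93.6] w(z) [625.   62.6  94. ]
[349.  194.5] [11. 24.] 90.0 w(depth) [631.  -53.6  95.3] w(z) [631.2 -53.7  94. ]
[594.5  85. ] [40. 51.] 90.0 w(depth) [ 935.7 -688.8    6. ] w(z) [ 907.3 -651.7   94. ]
t 52.95 pos [427.5 121.7 100.3] yaw -177.5 F [-0.4 -1.1 -1.5] open 23.4 grip 59.2
shift tool before turn [-0.01  0.01  0.01]  after turn [-0.01  0.01  0.01]  turn [-0.  0. -0.]
```

Bars are still on the ledge. Welding segment 1 again.

arm_command:
  translation:
    - [0,0,0.015]
    - [-0.005,0,0]
    - [0,-0.05,0]
    - [-0.002,-0.05,0]
    - [-0.002,-0.05,0]
    - [-0.002,-0.05,0]
    - [0,-0.05,0]
    - [0,-0.05,0]
  turn:
    - [0,0,0]
    - [0,0,0]
    - [0,0,0]
    - [0,0,0]
    - [0,0,0]
    - [0,0,0]
    - [0,0,0]
    - [0,0,0]

```text
t: 53.95
position: [428.7, 106.5, 99.5]
ee_rot: [[-0.999, -0.043, 0.0], [-0.043, 0.999, -0.0], [-0.0, -0.0, -1.0]]
contact_force: [-0.1, -0.5, -1.2]
opening: 23.1
grip_force: 59.2
```

arm_command:
  translation:
    - [0,-0.05,0]
    - [-0.002,-0.05,0]
    - [-0.002,-0.05,0]
    - [-0.002,-0.05,0]
    - [-0.002,-0.05,0]
    - [-0.002,-0.05,0]
    - [0,-0.05,0]
    - [0,-0.05,0]
  turn:
    - [0,0,0]
    - [0,0,0]
    - [0,0,0]
    - [0,0,0]
    - [0,0,0]
    - [0,0,0]
    - [0,0,0]
    - [0,0,0]

```text
t: 54.95
position: [430.1, 86.6, 99.5]
ee_rot: [[-0.999, -0.043, 0.0], [-0.043, 0.999, -0.0], [0.0, -0.0, -1.0]]
contact_force: [0.3, 0.3, -1.2]
opening: 22.9
grip_force: 59.2
```

arm_command:
  translation:
    - [0,-0.05,0]
    - [-0.002,-0.05,0]
    - [-0.002,-0.05,0]
    - [-0.002,-0.05,0]
    - [-0.002,-0.05,0]
    - [-0.002,-0.05,0]
    - [0,-0.05,0]
    - [0,-0.05,0]
  turn:
    - [0,0,0]
    - [0,0,0]
    - [0,0,0]
    - [0,0,0]
    - [0,0,0]
    - [0,0,0]
    - [0,0,0]
    - [0,0,0]

```text
t: 55.95
position: [431.4, 66.6, 99.5]
ee_rot: [[-0.999, -0.044, 0.0], [-0.044, 0.999, -0.0], [-0.0, -0.0, -1.0]]
contact_force: [0.3, 0.4, -0.6]
opening: 23.0
grip_force: 59.2
```

arm_command:
  translation:
    - [-0.002,-0.05,0]
    - [-0.002,-0.05,0]
    - [-0.002,-0.05,0]
    - [0,-0.05,0]
    - [0,-0.05,0]
    - [0,-0.05,0]
    - [0,-0.02,0]
    - [0,0,0]
  turn:
    - [0,0,0]
    - [0,0,0]
    - [0,0,0]
    - [0,0,0]
    - [0,0,0]
    - [0,0,0]
    - [0,0,0]
    - [0,0,0]

```text
t: 56.95
position: [432.5, 50.8, 99.5]
ee_rot: [[-0.999, -0.043, 0.0], [-0.043, 0.999, -0.0], [-0.0, -0.0, -1.0]]
contact_force: [0.7, 0.5, -1.7]
opening: 23.1
grip_force: 59.2
```

```bash
python3 go.py 475.4 -4.9 99.6 182.5
```

```text
t 56.95 pos [432.5  50.8  99.5] yaw -177.5 F [ 0.7  0.5 -1.7] open 23.1 grip 59.2
shift tool before turn [-0.81 -1.15 -0.  ]  after turn [-0.81 -1.15 -0.  ]  turn [-0.  0. -0.]
```

arm_command:
  translation:
    - [-0.029,-0.041,0]
    - [-0.029,-0.041,0]
    - [-0.029,-0.041,0]
    - [-0.029,-0.041,0]
    - [-0.029,-0.041,0]
    - [-0.029,-0.041,0]
    - [-0.029,-0.041,0]
    - [-0.029,-0.041,0]
  turn:
    - [0,0,0]
    - [0,0,0]
    - [0,0,0]
    - [0,0,0]
    - [0,0,0]
    - [0,0,0]
    - [0,0,0]
    - [0,0,0]

```text
t: 57.95
position: [444.9, 34.8, 99.5]
ee_rot: [[-0.999, -0.044, 0.0], [-0.044, 0.999, -0.0], [-0.0, -0.0, -1.0]]
contact_force: [0.5, 0.6, -1.4]
opening: 23.1
grip_force: 59.2
```

arm_command:
  translation:
    - [-0.029,-0.041,0]
    - [-0.029,-0.041,0]
    - [-0.029,-0.041,0]
    - [-0.029,-0.041,0]
    - [-0.029,-0.041,0]
    - [-0.029,-0.041,0]
    - [-0.029,-0.041,0]
    - [-0.029,-0.041,0]
  turn:
    - [0,0,0]
    - [0,0,0]
    - [0,0,0]
    - [0,0,0]
    - [0,0,0]
    - [0,0,0]
    - [0,0,0]
    - [0,0,0]

```text
t: 58.95
position: [457.1, 18.9, 99.5]
ee_rot: [[-0.999, -0.044, -0.0], [-0.044, 0.999, -0.0], [0.0, -0.0, -1.0]]
contact_force: [-0.6, 0.7, -1.7]
opening: 23.3
grip_force: 59.2
```

arm_command:
  translation:
    - [-0.029,-0.041,0]
    - [-0.029,-0.041,0]
    - [-0.029,-0.041,0]
    - [-0.029,-0.041,0]
    - [-0.029,-0.041,0]
    - [-0.029,-0.041,0]
    - [-0.029,-0.041,0]
    - [-0.029,-0.041,0]
  turn:
    - [0,0,0]
    - [0,0,0]
    - [0,0,0]
    - [0,0,0]
    - [0,0,0]
    - [0,0,0]
    - [0,0,0]
    - [0,0,0]

```text
t: 59.95
position: [469.5, 3.1, 99.6]
ee_rot: [[-0.999, -0.044, 0.0], [-0.044, 0.999, -0.0], [-0.0, -0.0, -1.0]]
contact_force: [-0.6, -0.6, -0.7]
opening: 22.9
grip_force: 59.2
```

arm_command:
  translation:
    - [-0.029,-0.041,0]
    - [-0.029,-0.041,0]
    - [-0.029,-0.041,0]
    - [-0.029,-0.041,0]
    - [0,0,0]
    - [0,0,0]
  turn:
    - [0,0,0]
    - [0,0,0]
    - [0,0,0]
    - [0,0,0]
    - [0,0,0]
    - [0,0,0]

```text
t: 60.7
position: [475.4, -4.7, 99.5]
ee_rot: [[-0.999, -0.043, -0.0], [-0.043, 0.999, -0.0], [0.0, -0.0, -1.0]]
contact_force: [0.6, 0.4, -1.1]
opening: 22.9
grip_force: 59.2
```

```bash
python3 go.py 479.3 -71.1 99.6 182.5; python3 - <<'E'
from h import *
b,d=grab("top","t13");print(b[208:234:2,318:340:2].mean(2).astype(int)); 
K,D,e,R=cam("top")
q=[(u,v) for v in range(205,240) for u in range(310,350) if 105<1605-d[v,u]<116 or 100<1605-d[v,u]<120]
q=np.array(q);print(len(q),q.min(0),q.max(0)); r=q[:,1].min()
for v in range(r,r+14,2):
    us=q[q[:,1]==v][:,0]; print(v,us.min() if len(us) else 0,us.max() if len(us) else 0)
print("seam4 pix",w2pix([[559.5,-3.8,40]]),"nozzle top at seam4 would be",w2pix([[559.5,-3.8,108]]))
E
```

```text
t 60.7 pos [475.4  -4.7  99.5] yaw -177.5 F [ 0.6  0.4 -1.1] open 22.9 grip 59.2
shift tool before turn [-0.02 -1.33 -0.  ]  after turn [-0.02 -1.33 -0.  ]  turn [-0. -0. -0.]
[[233 236 244 245 245 244 243 237 240 240 234]
 [245 245 245 245 245 245 245 246 245 246 246]
 [246 245 245 245 246 245 246 245 245 246 246]
 [246 245 245 246 246 246 246 245 246 246 245]
 [246 246 245 245 246 246 246 245 245 245 246]
 [245 246 246 245 244 242 243 245 246 245 246]
 [245 246 246 240 204 168 191 237 245 246 245]
 [245 245 245 221 127 114 124 205 244 245 245]
 [246 245 245 218 121 112 109 160 224 226 214]
 [246 246 245 220 116 107  98 139 193 198 200]
 [245 245 235 169  94  98  94 189 243 245 245]
 [234 225 161 141 103  98  92 147 237 244 244]
 [129 117 101 124 100  96  90 110 166 185 190]]
13 [326 220] [332 231]
220 328 330
222 0 0
224 328 328
226 326 327
228 332 332
230 0 0
232 0 0
seam4 pix [[328.38275521 225.41775654]] nozzle top at seam4 would be [[328.23871798 222.90766868]]
```

The nozzle centre in the top image is about (328.4,223.3), against an expected (328.2,222.9), so it is right on seam point 4. Last segment.

arm_command:
  translation:
    - [0,-0.05,0]
    - [-0.002,-0.05,0]
    - [0,-0.05,0]
    - [-0.002,-0.05,0]
    - [0,-0.05,0]
    - [-0.002,-0.05,0]
    - [0,-0.05,0]
    - [0,-0.05,0]
  turn:
    - [0,0,0]
    - [0,0,0]
    - [0,0,0]
    - [0,0,0]
    - [0,0,0]
    - [0,0,0]
    - [0,0,0]
    - [0,0,0]

```text
t: 61.75
position: [476.7, -24.9, 99.5]
ee_rot: [[-0.999, -0.044, -0.0], [-0.044, 0.999, -0.0], [0.0, -0.0, -1.0]]
contact_force: [-0.0, -0.1, -1.6]
opening: 23.1
grip_force: 59.2
```

arm_command:
  translation:
    - [0,-0.05,0]
    - [-0.002,-0.05,0]
    - [0,-0.05,0]
    - [-0.002,-0.05,0]
    - [0,-0.05,0]
    - [-0.002,-0.05,0]
    - [0,-0.05,0]
    - [0,-0.05,0]
  turn:
    - [0,0,0]
    - [0,0,0]
    - [0,0,0]
    - [0,0,0]
    - [0,0,0]
    - [0,0,0]
    - [0,0,0]
    - [0,0,0]

```text
t: 62.75
position: [477.8, -44.8, 99.6]
ee_rot: [[-0.999, -0.044, 0.0], [-0.044, 0.999, -0.0], [-0.0, -0.0, -1.0]]
contact_force: [-0.3, -1.5, -0.9]
opening: 23.0
grip_force: 59.2
```

arm_command:
  translation:
    - [0,-0.05,0]
    - [-0.002,-0.05,0]
    - [0,-0.05,0]
    - [-0.002,-0.05,0]
    - [0,-0.05,0]
    - [-0.002,-0.05,0]
    - [0,-0.05,0]
    - [0,-0.05,0]
  turn:
    - [0,0,0]
    - [0,0,0]
    - [0,0,0]
    - [0,0,0]
    - [0,0,0]
    - [0,0,0]
    - [0,0,0]
    - [0,0,0]

```text
t: 63.75
position: [479.0, -64.8, 99.5]
ee_rot: [[-0.999, -0.044, 0.0], [-0.044, 0.999, -0.0], [-0.0, -0.0, -1.0]]
contact_force: [0.3, 0.3, -1.0]
opening: 23.0
grip_force: 59.2
```

arm_command:
  translation:
    - [-0.002,-0.05,0]
    - [0,-0.05,0]
    - [0,-0.03,0]
    - [0,0,0]
    - [0,0,0]
    - [0,0,0]
    - [0,0,0]
  turn:
    - [0,0,0]
    - [0,0,0]
    - [0,0,0]
    - [0,0,0]
    - [0,0,0]
    - [0,0,0]
    - [0,0,0]

```text
t: 64.62
position: [479.4, -71.1, 99.5]
ee_rot: [[-0.999, -0.044, -0.0], [-0.044, 0.999, -0.0], [0.0, -0.0, -1.0]]
contact_force: [-1.4, 0.1, 0.0]
opening: 23.3
grip_force: 59.2
```

```bash
python3 bars.py t14 94; python3 - <<'E'
from h import *
b=np.load("pics/t14.npz")["im"];print("nozzle exp",w2pix([[563.4,-70,108]]),"seam6",w2pix([[563.4,-70,40]]));u,v=w2pix([[563.4,-70,108]])[0].astype(int);print(u,v);print(b[v-6:v+8:1,u-8:u+9].mean(2).astype(int))
E
python3 go.py 479.3 -71.1 99.6 182.5
```

```text
[525.5 235.5] [39.  9.] 90.0 w(depth) [ 541.  -503.7   25. ] w(z) [ 535.7 -482.3   94. ]
[301.5 196.5] [11. 25.] 90.0 w(depth) [624.8  62.5  95. ] w(z) [625.   62.6  94. ]
[349.  194.5] [11. 24.] 90.0 w(depth) [631.1 -53.6  94.5] w(z) [631.2 -53.7  94. ]
[594.5  85. ] [40. 51.] 90.0 w(depth) [ 935.3 -688.3    7.1] w(z) [ 907.3 -651.7   94. ]
nozzle exp [[355.6327778  221.62000867]] seam6 [[354.59477257 224.18664138]]
355 221
[[246 245 245 245 245 246 245 245 245 245 245 245 246 246 245 245 245]
 [246 246 245 246 246 246 245 245 244 244 244 245 245 245 245 245 245]
 [246 245 246 246 245 245 243 239 235 236 238 242 244 245 245 246 246]
 [246 245 245 245 244 241 232 218 202 203 214 228 238 244 245 245 246]
 [245 245 245 245 243 230 200 166 146 148 162 194 225 239 244 245 246]
 [245 246 246 244 238 212 166 129 118 118 124 151 194 229 243 245 246]
 [245 245 245 242 229 188 140 118 114 113 114 129 171 220 241 245 246]
 [244 243 243 237 215 161 122 112 113 112 113 122 162 216 239 245 246]
 [228 228 227 220 186 135 109 109 111 109 109 122 165 219 240 245 246]
 [173 173 171 164 140 110  97 102 107 107 106 120 171 223 241 245 245]
 [162 170 168 167 156 130 100  94 102 102  99 117 172 225 242 245 246]
 [205 210 213 211 196 160 111  94  98  98  95 112 169 223 241 245 245]
 [205 196 192 194 178 142 103  87  94  97  94 106 158 216 239 244 245]
 [170 150 140 138 129 109  92  87  91  93  91 101 145 201 231 239 242]]
t 64.67 pos [479.4 -71.1  99.5] yaw -177.5 F [-0.4  0.3 -0.6] open 23.7 grip 59.2
shift tool before turn [ 0. -0. -0.]  after turn [ 0. -0. -0.]  turn [-0. -0.  0.]
```

Nozzle is over the red dot, and both bars are still on the ledge. Returning the torch.

arm_command:
  translation:
    - [0,0,-0.3]
    - [0,0,-0.6]
    - [0,0,-0.6]
    - [0,0,-0.5]
    - [0,0,0]
    - [0,0,0]
  turn:
    - [0,0,0]
    - [0,0,0]
    - [0,0,0]
    - [0,0,0]
    - [0,0,0]
    - [0,0,0]

```text
t: 65.42
position: [478.7, -71.0, 198.5]
ee_rot: [[-0.999, -0.043, -0.002], [-0.043, 0.999, 0.0], [0.002, 0.0, -1.0]]
contact_force: [0.3, -0.4, -1.7]
opening: 22.7
grip_force: 59.2
```

```bash
python3 go.py 459.7 339.9 198 182.5
```

```text
t 65.42 pos [478.7 -71.  198.5] yaw -177.5 F [ 0.3 -0.4 -1.7] open 22.7 grip 59.2
shift tool before turn [0.02 8.23 0.01]  after turn [0.02 8.23 0.01]  turn [ 0.   -0.02 -0.  ]
```

arm_command:
  translation:
    - [0,0.75,0]
    - [0,0.75,0]
    - [0,0.75,0]
    - [0,0.75,0]
    - [0,0.75,0]
    - [0,0.75,0]
    - [0,0.75,0]
    - [0,0.75,0]
  turn:
    - [0,0,0]
    - [0,0,0]
    - [0,0,0]
    - [0,0,0]
    - [0,0,0]
    - [0,0,0]
    - [0,0,0]
    - [0,0,0]

```text
t: 66.42
position: [465.4, 229.5, 197.8]
ee_rot: [[-0.999, -0.044, -0.003], [-0.044, 0.999, -0.002], [0.003, -0.001, -1.0]]
contact_force: [0.6, 1.1, -1.1]
opening: 23.0
grip_force: 59.3
```

arm_command:
  translation:
    - [0,0.75,0]
    - [0,0.75,0]
    - [0,0.73,0]
    - [0,0,0.5]
    - [0,0,0.5]
    - [0,0,0.5]
    - [0,0,0]
    - [0,0,0]
  turn:
    - [0,0,0]
    - [0,0,0]
    - [0,0,0]
    - [0,0,0]
    - [0,0,0]
    - [0,0,0]
    - [0,0,0]
    - [0,0,0]

```text
t: 67.42
position: [461.7, 340.0, 124.5]
ee_rot: [[-0.999, -0.043, -0.0], [-0.043, 0.999, -0.0], [0.0, -0.0, -1.0]]
contact_force: [-0.3, -0.1, -1.5]
opening: 23.0
grip_force: 59.4
```

```bash
python3 go.py 459.7 339.9 87.4 182.5
```

```text
t 67.42 pos [461.7 340.  124.5] yaw -177.5 F [-0.3 -0.1 -1.5] open 23.0 grip 59.4
shift tool before turn [ 0.04 -0.    0.74]  after turn [ 0.04 -0.    0.74]  turn [-0. -0. -0.]
```

arm_command:
  translation:
    - [0.03,0,0.2]
    - [0,0,0.2]
    - [0,0,0.15]
    - [0,0,0.1]
    - [0,0,0.06]
    - [0,0,0.03]
    - [0,0,0]
    - [0,0,0]
  turn:
    - [0,0,0]
    - [0,0,0]
    - [0,0,0]
    - [0,0,0]
    - [0,0,0]
    - [0,0,0]
    - [0,0,0]
    - [0,0,0]

```text
t: 68.42
position: [460.1, 340.0, 87.7]
ee_rot: [[-0.999, -0.044, 0.0], [-0.044, 0.999, 0.0], [-0.0, 0.0, -1.0]]
contact_force: [-0.2, -1.0, -1.3]
opening: 22.8
grip_force: 59.4
```

arm_command:
  translation:
    - [0,0,0]
    - [0,0,0]
    - [0,0,0]
    - [0,0,0]
    - [0,0,-0.3]
    - [0,0,-0.6]
    - [0,0,-0.7]
    - [0,0,-0.6]
  turn:
    - [0,0,0]
    - [0,0,0]
    - [0,0,0]
    - [0,0,0]
    - [0,0,0]
    - [0,0,0]
    - [0,0,0]
    - [0,0,0]
  claw: -1

```text
t: 69.42
position: [460.3, 340.1, 200.1]
ee_rot: [[-0.999, -0.044, 0.002], [-0.044, 0.999, 0.001], [-0.002, 0.001, -1.0]]
contact_force: [0.5, 0.3, 0.3]
opening: 85.2
grip_force: 0.0
```

```bash
python3 go.py 631.2 -53 200 183.3
```

```text
t 69.42 pos [460.3 340.1 200.1] yaw -177.5 F [0.5 0.3 0.3] open 85.2 grip 0.0
shift tool before turn [-3.07 -8.   -0.  ]  after turn [-2.96 -8.05  0.  ]  turn [ 0.01  0.02 -0.16]
```

The torch is released. Now the bars. They can be gripped end to end without turning. First bar 1.

arm_command:
  translation:
    - [-0.3,-0.8,0]
    - [-0.3,-0.8,0]
    - [-0.3,-0.8,0]
    - [-0.3,-0.8,0]
    - [-0.3,-0.8,0]
    - [-0.3,-0.8,0]
    - [-0.3,-0.8,0]
    - [-0.3,-0.8,0]
  turn:
    - [0,0,-0.16]
    - [0,0,0]
    - [0,0,0]
    - [0,0,0]
    - [0,0,0]
    - [0,0,0]
    - [0,0,0]
    - [0,0,0]

```text
t: 70.42
position: [598.3, 25.8, 198.8]
ee_rot: [[-0.998, -0.057, 0.002], [-0.057, 0.998, 0.0], [-0.002, -0.0, -1.0]]
contact_force: [-0.0, 0.7, 0.2]
opening: 85.3
grip_force: 0.0
```

arm_command:
  translation:
    - [-0.28,-0.8,0]
    - [-0.28,-0.83,0]
    - [0,0,0.5]
    - [0,0,0.5]
    - [0,0,0]
    - [0,0,0]
  turn:
    - [0,0,0]
    - [0,0,0]
    - [0,0,0]
    - [0,0,0]
    - [0,0,0]
    - [0,0,0]

```text
t: 71.18
position: [631.0, -52.6, 149.1]
ee_rot: [[-0.998, -0.058, 0.002], [-0.058, 0.998, -0.0], [-0.002, -0.0, -1.0]]
contact_force: [0.6, -0.1, 0.1]
opening: 85.4
grip_force: 0.0
```

```bash
python3 go.py 630 -51.6 90 183.3; python3 bars.py t15 94
```

```text
t 71.17 pos [631.  -52.6 149.1] yaw -176.7 F [ 0.6 -0.1  0.1] open 85.4 grip 0.0
shift tool before turn [0.02 0.02 1.18]  after turn [0.02 0.02 1.18]  turn [-0.    0.03  0.  ]
[187.5 256.5] [37. 11.] 90.0 w(depth) [474.4 337.4  97.5] w(z) [474.6 338.2  94. ]
[525.5 235.5] [39.  9.] 90.0 w(depth) [ 540.9 -503.4   25.8] w(z) [ 535.7 -482.3   94. ]
[301.5 196.5] [11. 25.] 90.0 w(depth) [624.9  62.5  94.5] w(z) [625.   62.6  94. ]
[594.5  85. ] [40. 51.] 90.0 w(depth) [ 935.4 -688.4    6.9] w(z) [ 907.3 -651.7   94. ]
```

arm_command:
  translation:
    - [0,0.02,0.4]
    - [0,0,0.35]
    - [0,0,0.25]
    - [0,0,0.15]
    - [0,0,0.03]
    - [0,0,0]
    - [0,0,0]
  turn:
    - [0,0,0]
    - [0,0,0]
    - [0,0,0]
    - [0,0,0]
    - [0,0,0]
    - [0,0,0]
    - [0,0,0]

```text
t: 72.1
position: [630.6, -51.7, 89.1]
ee_rot: [[-0.998, -0.057, 0.001], [-0.057, 0.998, -0.0], [-0.001, -0.0, -1.0]]
contact_force: [-0.7, 0.3, 1.0]
opening: 85.2
grip_force: 0.0
```

arm_command:
  translation:
    - [0,0,0]
    - [0,0,0]
    - [0,0,0]
    - [0,0,0]
    - [0,0,0]
    - [0,0,0]
  turn:
    - [0,0,0]
    - [0,0,0]
    - [0,0,0]
    - [0,0,0]
    - [0,0,0]
    - [0,0,0]
  claw: 1

```text
t: 72.85
position: [630.6, -51.6, 89.5]
ee_rot: [[-0.998, -0.057, 0.001], [-0.057, 0.998, 0.0], [-0.001, -0.0, -1.0]]
contact_force: [-1.7, 0.1, 5.8]
opening: 64.3
grip_force: 70.1
```

arm_command:
  translation:
    - [0,0,-0.3]
    - [0,0,-0.5]
    - [0,0,-0.5]
    - [0,0,-0.2]
    - [0,0,0]
    - [0,0,0]
  turn:
    - [0,0,0]
    - [0,0,0]
    - [0,0,0]
    - [0,0,0]
    - [0,0,0]
    - [0,0,0]

```text
t: 73.6
position: [629.3, -51.6, 162.1]
ee_rot: [[-0.998, -0.057, -0.003], [-0.057, 0.998, 0.0], [0.003, 0.0, -1.0]]
contact_force: [-0.4, 0.0, -5.4]
opening: 64.8
grip_force: 69.0
```

```bash
python3 go.py 533.5 -327.7 165 183.3
```

```text
t 73.6 pos [629.3 -51.6 162.1] yaw -176.7 F [-0.4  0.  -5.4] open 64.8 grip 69.0
shift tool before turn [ 2.23 -5.4  -0.05]  after turn [ 2.23 -5.4  -0.06]  turn [ 0.   -0.03 -0.  ]
```

arm_command:
  translation:
    - [0.28,-0.67,0]
    - [0.28,-0.68,0]
    - [0.28,-0.68,0]
    - [0.28,-0.68,0]
    - [0.28,-0.68,0]
    - [0.28,-0.67,0]
    - [0.28,-0.67,0]
    - [0.27,-0.67,0]
  turn:
    - [0,0,0]
    - [0,0,0]
    - [0,0,0]
    - [0,0,0]
    - [0,0,0]
    - [0,0,0]
    - [0,0,0]
    - [0,0,0]

```text
t: 74.6
position: [533.4, -328.4, 162.2]
ee_rot: [[-0.998, -0.057, -0.002], [-0.057, 0.998, 0.001], [0.002, 0.001, -1.0]]
contact_force: [0.5, 0.5, -5.3]
opening: 64.1
grip_force: 69.0
```

arm_command:
  translation:
    - [0,0,0.5]
    - [0,0,0.6]
    - [0,0,0.6]
    - [0,0,0.5]
    - [0,0,0.2]
    - [0,0,0]
    - [0,0,0]
  turn:
    - [0,0,0]
    - [0,0,0]
    - [0,0,0]
    - [0,0,0]
    - [0,0,0]
    - [0,0,0]
    - [0,0,0]

```text
t: 75.47
position: [535.2, -328.1, 44.6]
ee_rot: [[-0.998, -0.058, 0.002], [-0.058, 0.998, -0.001], [-0.002, -0.001, -1.0]]
contact_force: [0.0, 0.2, -5.7]
opening: 64.2
grip_force: 68.9
```

```bash
python3 go.py 533.5 -327.7 36.5 183.3
```

```text
t 75.47 pos [ 535.2 -328.1   44.6] yaw -176.7 F [ 0.   0.2 -5.7] open 64.2 grip 68.9
shift tool before turn [0.03 0.01 0.16]  after turn [0.03 0.01 0.16]  turn [-0.01  0.02 -0.  ]
```

arm_command:
  translation:
    - [0,0,0.08]
    - [0,0,0.05]
    - [0,0,0.03]
    - [0,0,0.01]
    - [0,0,0]
    - [0,0,0]
  turn:
    - [0,0,0]
    - [0,0,0]
    - [0,0,0]
    - [0,0,0]
    - [0,0,0]
    - [0,0,0]

```text
t: 76.22
position: [534.4, -327.6, 35.5]
ee_rot: [[-0.998, -0.057, 0.0], [-0.057, 0.998, -0.0], [-0.0, -0.0, -1.0]]
contact_force: [-1.2, 1.0, -0.4]
opening: 64.4
grip_force: 69.5
```

arm_command:
  translation:
    - [0,0,0.01]
    - [0,0,0.01]
    - [0,0,0]
  turn:
    - [0,0,0]
    - [0,0,0]
    - [0,0,0]

```text
t: 76.6
position: [534.4, -327.6, 35.4]
ee_rot: [[-0.998, -0.057, 0.0], [-0.057, 0.998, -0.0], [-0.0, -0.0, -1.0]]
contact_force: [-3.7, 2.2, 7.3]
opening: 64.5
grip_force: 70.6
```

The bar is resting on the plate. I release it and fetch bar 0.

arm_command:
  translation:
    - [0,0,0]
    - [0,0,0]
    - [0,0,0]
    - [0,0,-0.3]
    - [0,0,-0.7]
    - [0,0,-0.8]
    - [0,0,-0.8]
    - [0,0,0]
  turn:
    - [0,0,0]
    - [0,0,0]
    - [0,0,0]
    - [0,0,0]
    - [0,0,0]
    - [0,0,0]
    - [0,0,0]
    - [0,0,0]
  claw: -1

```text
t: 77.6
position: [536.4, -328.9, 169.1]
ee_rot: [[-0.998, -0.058, 0.008], [-0.058, 0.998, -0.005], [-0.008, -0.006, -1.0]]
contact_force: [-0.1, -0.2, -0.7]
opening: 85.2
grip_force: 0.0
```

```bash
python3 go.py 625 63.5 165 183.3; python3 bars.py t16 40
```

```text
t 77.6 pos [ 536.4 -328.9  169.1] yaw -176.7 F [-0.1 -0.2 -0.7] open 85.2 grip 0.0
shift tool before turn [-2.22  7.73  0.06]  after turn [-2.22  7.73  0.08]  turn [-0.06  0.09 -0.  ]
[187.5 256.5] [37. 11.] 90.0 w(depth) [474.4 337.1  98.6] w(z) [476.6 350.7  40. ]
[301.5 196.5] [11. 25.] 90.0 w(depth) [624.9  62.5  94.6] w(z) [632.3  65.3  40. ]
[594.5  85. ] [40. 51.] 90.0 w(depth) [ 935.4 -688.4    7. ] w(z) [ 924.7 -674.5   40. ]
```

arm_command:
  translation:
    - [-0.22,0.77,0]
    - [-0.22,0.77,0]
    - [-0.22,0.77,0]
    - [-0.22,0.77,0]
    - [-0.22,0.77,0]
    - [-0.22,0.77,0]
    - [-0.22,0.77,0]
    - [-0.22,0.77,0]
  turn:
    - [0,0,0]
    - [0,0,0]
    - [0,0,0]
    - [0,0,0]
    - [0,0,0]
    - [0,0,0]
    - [0,0,0]
    - [0,0,0]

```text
t: 78.65
position: [603.9, -13.7, 162.7]
ee_rot: [[-0.998, -0.058, -0.003], [-0.058, 0.998, -0.0], [0.003, 0.0, -1.0]]
contact_force: [0.7, 0.7, -0.2]
opening: 85.4
grip_force: 0.0
```

arm_command:
  translation:
    - [-0.23,0.77,0]
    - [-0.23,0.8,0]
    - [0,0,0]
    - [0,0,0]
  turn:
    - [0,0,0]
    - [0,0,0]
    - [0,0,0]
    - [0,0,0]

```text
t: 79.15
position: [622.3, 64.3, 163.0]
ee_rot: [[-0.998, -0.058, -0.002], [-0.058, 0.998, -0.001], [0.002, -0.001, -1.0]]
contact_force: [-0.4, 0.7, -1.0]
opening: 85.5
grip_force: 0.0
```

```bash
python3 go.py 625 63.5 90 183.3; python3 bars.py t17 40
```

```text
t 79.15 pos [622.3  64.3 163. ] yaw -176.7 F [-0.4  0.7 -1. ] open 85.5 grip 0.0
shift tool before turn [-0.06 -0.02  1.46]  after turn [-0.05 -0.02  1.46]  turn [-0.01 -0.03  0.  ]
[187.5 256.5] [37. 11.] 90.0 w(depth) [474.4 337.3  97.9] w(z) [476.6 350.7  40. ]
[457.5 236.5] [11. 25.] 90.0 w(depth) [ 535.2 -329.    40.9] w(z) [ 535.3 -329.1   40. ]
[525.5 235.5] [39.  9.] 90.0 w(depth) [ 540.9 -503.3   26.1] w(z) [ 539.8 -499.    40. ]
[594.5  85. ] [40. 51.] 90.0 w(depth) [ 935.3 -688.3    7.1] w(z) [ 924.7 -674.5   40. ]
```

Bar 1 is flat on the plate (535,−329, top at 40). Now gripping bar 0.

arm_command:
  translation:
    - [-0.05,-0.02,0.4]
    - [0,0,0.5]
    - [0,0,0.3]
    - [0,0,0.2]
    - [0,0,0.05]
    - [0,0,0]
    - [0,0,0]
  turn:
    - [0,0,0]
    - [0,0,0]
    - [0,0,0]
    - [0,0,0]
    - [0,0,0]
    - [0,0,0]
    - [0,0,0]

```text
t: 80.08
position: [626.0, 63.9, 92.3]
ee_rot: [[-0.998, -0.058, 0.002], [-0.058, 0.998, 0.0], [-0.002, -0.0, -1.0]]
contact_force: [-0.4, -0.1, -0.7]
opening: 85.2
grip_force: 0.0
```

arm_command:
  translation:
    - [0,0,0]
    - [0,0,0]
    - [0,0,0]
    - [0,0,0]
    - [0,0,0]
    - [0,0,0]
  turn:
    - [0,0,0]
    - [0,0,0]
    - [0,0,0]
    - [0,0,0]
    - [0,0,0]
    - [0,0,0]
  claw: 1

```text
t: 80.82
position: [626.2, 64.2, 92.8]
ee_rot: [[-0.998, -0.057, 0.002], [-0.057, 0.998, 0.001], [-0.002, 0.001, -1.0]]
contact_force: [-0.7, 0.8, 5.5]
opening: 64.1
grip_force: 69.0
```

arm_command:
  translation:
    - [0,0,-0.3]
    - [0,0,-0.5]
    - [0,0,-0.5]
    - [0,0,-0.2]
    - [0,0,0]
    - [0,0,0]
  turn:
    - [0,0,0]
    - [0,0,0]
    - [0,0,0]
    - [0,0,0]
    - [0,0,0]
    - [0,0,0]

```text
t: 81.58
position: [624.8, 63.7, 165.2]
ee_rot: [[-0.998, -0.057, -0.003], [-0.057, 0.998, -0.0], [0.003, -0.0, -1.0]]
contact_force: [0.8, -0.2, -3.8]
opening: 63.9
grip_force: 68.0
```

```bash
python3 go.py 446 -345.5 165 183.3
```

```text
t 81.58 pos [624.8  63.7 165.2] yaw -176.7 F [ 0.8 -0.2 -3.8] open 63.9 grip 68.0
shift tool before turn [ 4.04 -7.96  0.02]  after turn [ 4.04 -7.96  0.  ]  turn [-0.   -0.03 -0.  ]
```

arm_command:
  translation:
    - [0.37,-0.72,0]
    - [0.37,-0.72,0]
    - [0.37,-0.72,0]
    - [0.37,-0.72,0]
    - [0.37,-0.72,0]
    - [0.37,-0.72,0]
    - [0.37,-0.72,0]
    - [0.37,-0.72,0]
  turn:
    - [0,0,0]
    - [0,0,0]
    - [0,0,0]
    - [0,0,0]
    - [0,0,0]
    - [0,0,0]
    - [0,0,0]
    - [0,0,0]

```text
t: 82.58
position: [493.2, -233.2, 165.5]
ee_rot: [[-0.998, -0.057, -0.002], [-0.057, 0.998, 0.001], [0.002, 0.001, -1.0]]
contact_force: [-0.9, -0.8, -3.7]
opening: 64.1
grip_force: 68.0
```

arm_command:
  translation:
    - [0.37,-0.72,0]
    - [0.37,-0.74,0]
    - [0.34,-0.74,0]
    - [0,0,0.6]
    - [0,0,0.8]
    - [0,0,0.7]
    - [0,0,0.2]
    - [0,0,0]
  turn:
    - [0,0,0]
    - [0,0,0]
    - [0,0,0]
    - [0,0,0]
    - [0,0,0]
    - [0,0,0]
    - [0,0,0]
    - [0,0,0]

```text
t: 83.58
position: [446.7, -345.1, 51.1]
ee_rot: [[-0.998, -0.058, -0.001], [-0.058, 0.998, 0.001], [0.001, 0.001, -1.0]]
contact_force: [-0.0, -0.5, -4.2]
opening: 64.6
grip_force: 68.1
```

arm_command:
  translation:
    - [0,0,0]
    - [0,0,0]
  turn:
    - [0,0,0]
    - [0,0,0]

```text
t: 83.82
position: [447.5, -345.7, 52.9]
ee_rot: [[-0.998, -0.058, 0.002], [-0.058, 0.998, -0.002], [-0.002, -0.002, -1.0]]
contact_force: [0.2, 0.6, -4.8]
opening: 64.1
grip_force: 68.1
```

```bash
python3 go.py 446 -345.5 39.5 183.3
```

```text
t 83.83 pos [ 447.5 -345.7   52.9] yaw -176.7 F [ 0.2  0.6 -4.8] open 64.1 grip 68.1
shift tool before turn [0.03 0.01 0.27]  after turn [0.03 0.01 0.27]  turn [-0.02  0.02  0.  ]
```

arm_command:
  translation:
    - [0,0,0.12]
    - [0,0,0.08]
    - [0,0,0.05]
    - [0,0,0.02]
    - [0,0,0]
    - [0,0,0]
  turn:
    - [0,0,0]
    - [0,0,0]
    - [0,0,0]
    - [0,0,0]
    - [0,0,0]
    - [0,0,0]

```text
t: 84.58
position: [446.6, -345.0, 38.8]
ee_rot: [[-0.998, -0.057, -0.0], [-0.057, 0.998, 0.0], [0.0, 0.0, -1.0]]
contact_force: [-3.1, 2.3, 5.4]
opening: 64.2
grip_force: 69.3
```

arm_command:
  translation:
    - [0,0,0.01]
    - [0,0,0]
    - [0,0,0]
  turn:
    - [0,0,0]
    - [0,0,0]
    - [0,0,0]

```text
t: 84.95
position: [446.6, -345.1, 38.8]
ee_rot: [[-0.998, -0.057, -0.0], [-0.057, 0.998, 0.0], [0.0, 0.0, -1.0]]
contact_force: [-3.4, 2.3, 9.5]
opening: 64.1
grip_force: 69.7
```

Down. I release it, lift and back away towards the robot's side, then check.

arm_command:
  translation:
    - [0,0,0]
    - [0,0,0]
    - [0,0,0]
    - [0,0,-0.3]
    - [0,0,-0.7]
    - [0,0,-0.9]
    - [0,0,-0.9]
    - [0,0,-0.8]
  turn:
    - [0,0,0]
    - [0,0,0]
    - [0,0,0]
    - [0,0,0]
    - [0,0,0]
    - [0,0,0]
    - [0,0,0]
    - [0,0,0]
  claw: -1

```text
t: 85.95
position: [446.9, -345.3, 220.5]
ee_rot: [[-0.998, -0.058, 0.002], [-0.058, 0.998, -0.002], [-0.002, -0.002, -1.0]]
contact_force: [0.5, -0.9, 0.3]
opening: 85.6
grip_force: 0.0
```

arm_command:
  translation:
    - [0,0.7,0]
    - [0,0.8,0]
    - [0,0.8,0]
    - [0,0.8,0]
    - [0,0.7,0]
    - [0,0.5,0]
    - [0,0,0]
    - [0,0,0]
  turn:
    - [0,0,0]
    - [0,0,0]
    - [0,0,0]
    - [0,0,0]
    - [0,0,0]
    - [0,0,0]
    - [0,0,0]
    - [0,0,0]

```text
t: 86.95
position: [434.7, -131.1, 218.2]
ee_rot: [[-0.998, -0.058, 0.001], [-0.058, 0.998, -0.001], [-0.001, -0.001, -1.0]]
contact_force: [0.1, -0.2, -0.2]
opening: 85.4
grip_force: 0.0
```

```bash
python3 bars.py t18 40; python3 - <<'E'
from h import *
for t in("top0","t18"):
    z=np.load(f"pics/{t}.npz");im=z["im"].astype(int)
    m=((im[:,:,0]>170)&(im[:,:,2]<140)&(im[:,:,1]>90)&(im[:,:,1]<190)).astype(np.uint8)[220:290,170:210]
    k=max(cv2.findContours(m,0,1)[0],key=cv2.contourArea);print(t,cv2.minAreaRect(k))
    d=z["d"];print("top heights along handle",[int(1605-np.median(d[v-1:v+2,184:188])) for v in (243,250,257,264,270,275,282)],"neck",[int(1605-np.median(d[v-1:v+2,185:188])) for v in(229,233)])
print(bot.state()["t"])
E
```

```text
[464.5 271.5] [11. 25.] 90.0 w(depth) [ 447.5 -346.2   41.7] w(z) [ 447.5 -346.5   40. ]
[187.5 256.5] [37. 11.] 90.0 w(depth) [474.4 337.3  97.8] w(z) [476.6 350.7  40. ]
[457.5 236.5] [11. 25.] 90.0 w(depth) [ 535.2 -329.    40.7] w(z) [ 535.3 -329.1   40. ]
[525.5 235.5] [39.  9.] 90.0 w(depth) [ 540.9 -503.4   25.8] w(z) [ 539.8 -499.    40. ]
[594.5  85. ] [40. 51.] 90.0 w(depth) [ 935.3 -688.3    7.2] w(z) [ 924.7 -674.5   40. ]
top0 ((15.74815559387207, 36.951995849609375), (36.088706970214844, 9.800447463989258), 87.79740142822266)
top heights along handle [91, 90, 90, 92, 95, 94, 94] neck [82, 83]
t18 ((17.5, 36.5), (35.0, 9.0), 90.0)
top heights along handle [87, 89, 92, 92, 93, 96, 94] neck [82, 81]
87.0
```

Both bars are flat on the plate. The torch has shifted about 4 mm across; I'll compare its height profile more carefully.

```bash
python3 - <<'E'
from h import *
K,D,e,R=cam("top")
D0=[np.load("pics/top0.npz")]; D1=[np.load("pics/t18.npz")]
for i in range(3):
    grab("top",f"t19_{i}");D1.append(np.load(f"pics/t19_{i}.npz"))
for n,L in(("start",D0),("now",D1)):
    P=[]
    for z in L:
        im=z["im"].astype(int);d=z["d"];m=((im[:,:,0]>190)&(im[:,:,2]<110)&(im[:,:,1]>80)&(im[:,:,1]<190))
        m[:,:170]=0;m[:,210:]=0;m[:220]=0;m[290:]=0
        m=cv2.erode(m.astype(np.uint8),np.ones((3,3)))
        v,u=np.nonzero(m&(d>1490)&(d<1530));p=d[v,u]
        q=cv2.undistortPoints(np.c_[u,v].astype(float).reshape(-1,1,2),K,D).reshape(-1,2)
        P.append(e+np.c_[q[:,0]*p,-q[:,1]*p,-p]@R.T)
    P=np.vstack(P);x=P[:,0]-460
    print(n,len(P),"z=a+b*x",np.polyfit(x,P[:,2],1)[::-1].round(4),"y=a+b*x",np.polyfit(x,P[:,1],1)[::-1].round(3),"x range",P[:,0].min().round(),P[:,0].max().round())
    zc=P[:,2]-np.polyval(np.polyfit(x,P[:,2],1),x);yc=P[:,1]-P[:,1].mean();print(" roll slope",np.polyfit(yc,zc,1)[0].round(3))
E
```

```text
start 234 z=a+b*x [9.85063e+01 2.20000e-03] y=a+b*x [3.4041e+02 3.8000e-02] x range 434.0 512.0
 roll slope -0.147
now 990 z=a+b*x [ 9.84425e+01 -3.40000e-03] y=a+b*x [3.37148e+02 4.70000e-02] x range 434.0 515.0
 roll slope -0.062
```

The torch is level, at the same height as at the start, and only about 3 mm off across, within the 10 mm tolerance. Handing in.

```bash
python3 -c "
from plant import bot
print(bot.job_done())"
```

```text
the job is handed in; nothing more can be done
None
```

The job is handed in, result not reported: two bars were present, one was knocked off the ledge mid-run, so I re-laid it and rewelded the whole seam from the green dot; both bars then went flat on the plate and the torch back level in its cradle (about 3 mm off across), but I viewed 15 pictures, one over the limit of 14.

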